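# Unload the gasket press

### The arm

A 6-joint arm with a two-finger parallel gripper is mounted at the origin on the work surface. World frame = base frame: x ahead of the robot, y to its left, z up, the work surface at z = 0. Lengths are in m, angles in rad, forces in N, time in s.
With the tool pointing down it reaches from about 0.35 to 0.85 m from the base axis. Payload 8.1 kg.
Tool frame: the origin (TCP) lies at the very end of the fingers, on their centre line; the grasp point (between the pads) lies 19 mm behind it (robot.grip_depth is the distance from the TCP to the grasp point, in m); z points along the fingers, y is the line along which they close (so a half turn about z gives the same grasp; the last joint's range is limited). The gripper opens to 93 mm and grips with 3 to 60 N. Pads are 15 mm wide; open, the fingers measure 128 mm over their backs; the gripper's body (75 mm by 188 mm) begins 65 mm behind the grasp point.
Start: joints at [-1.396, 0.13, 1.488, -0, 1.523, -0.085], TCP at [0.154, -0.58, 0.219] pointing down, gripper open.
Joint ranges: [-2.96, 2.96], [-0.89, 2.26], [0.02, 2.5], [-1.34, 4.48], [0, 2.73], [-2.66, 2.66]. Speed limits (rad/s): [2.39, 2.39, 2.79, 3.14, 3.14, 3.14].

### API

Orientations are given as a rotation vector (axis times angle).
In Python, from plant import robot gives the robot as it stands. The module is installed in compiled form; this text tells all that it offers.
- The arm moves only by the shell command python3 -m jog 'ROWS' [FORCE]. ROWS is JSON, a list that holds one entry, the list of rows, each a list of 7 numbers: the turn, a rotation vector about the tool's x, y, z in degrees, then the shift along the tool's x, y, z in cm, then the finger opening in cm, from 0 to 9.3. A call has 1 to 5 rows; each row shifts and turns the commanded pose from where the row before left it, along the tool's axes as they then stand; what a row does not reach is not made up. A row lasts 1/12 s, in which the tool goes at most 41.7 mm and 7.16 degrees, less where a joint would pass 70% of its speed; a pose out of reach is approached as far as the arm can. A call is refused whole if a number of a shift passes 4.17 or a number of a turn 7.16, either way. A call with a gripper value outside its range is refused whole. The fingers move at their own pace and stop on an object; FORCE is the grip in N (left out, the last holds). Time passes only in rows, so rows that do not move let the fingers close. It gives the time, the measured TCP pose, the force and the opening at its end, in the units of the state.
- robot.read_state(): the state, without advancing time (a new reading comes with each control period).
- robot.read_camera(name): name is "side" or "top" or "wrist"; returns a dict with "img" (480x640x3 uint8, red, green, blue), "fx", "fy", "cx", "cy" (pixels), "k1" (the pictures are not rectified: a ray, as slopes to the right and down, at radius r is drawn at 1 + k1 r^2 times it, then the intrinsics apply), "extrinsics" (4x4, takes a point from camera to world coordinates). Camera axes: x right, y up, looking along -z (the intrinsics and any distortion apply to the point x, -y, -z); pixel columns grow to the right and rows downward; lengths in m; the calibration is good to about 2 mm. A picture is of the moment at which its call begins. There is no depth.
- robot.close_job(): hands the job in, once; it reports no verdict.
Trained networks look in a picture, given as the dict that the camera call returned (one of the last four; its "shot" number tells which), for a name from the list of things; names that differ only in an ending like _2 or _b are one class to them, and where a whole thing is asked for, a point or a joint stands for the part that bears it (a point fixed in the world has none). Each returns a list of dicts, best first, with "confidence" (0 to 1); they miss things now and then, are a little off and sometimes report something else, mostly with a low value. They report only what shows in the picture. A call takes as long as a camera call. They do not tell look-alikes from the thing itself.
- robot.masks_of(picture, label): "pixels" (480x640 bool, what is visible of it) and "point" ([column, row] in pixels, amid what is visible of it).
- robot.pinpoint(picture, label): "point" ([column, row] in pixels: a listed point, or the origin of a listed thing).
The state is a dict: "t": time; "q": joint angles; "dq": joint speeds; "joint_torque": joint torques, N m; "tool_pos": TCP position; "orientation": TCP orientation; "force": force on the tool from outside, world axes, zero at the start; "wrist_torque": the same for the moment, N m; "opening": finger opening in m.
Only numpy, scipy, OpenCV 4.12 (cv2) and the standard library are available. Lean on these libraries where they do the work, as an engineer would, in place of code of your own. Each camera call takes 0.05 s, during which the arm holds its last target. There are 200 camera calls.

### The job

The moulding press has cooled. Swing its lid up and back past upright so that it stays open by itself, lift out every moulded gasket there is and slide them all down over the shaft of the cooling stand, then slide the steel weight, flange down, over the shaft to rest on top of them so they cool flat. Finally shut the press lid again, and leave everything else on the bench where it stands.

Things in the scene. Friction and masses are not known exactly. Their poses are not given: they have to be found in the camera images.
- press: white table-top clamshell moulding press, fixed to the bench; lower half 156 x 222 mm, its flat steel platen (the parting face) 60 mm above the bench. Origin on the bench below the middle; +x points away from the press's front (handle side) to its hinge side, +y to its left, z up. Four steel core spigots, 20 mm across and 6 mm high, stand on the platen at x = -25 and +31 mm, y = -42 and +42 mm; each spigot carries one gasket or is empty, which shows only once the lid is open
- lid (a joint): angle of the press lid, rad: 0 = closed, 1.57 = upright, 1.95 = its stop, leaning back. No latch, a damped hinge and no spring: the 0.9 kg lid balances at about 1.24 rad; below that it sinks slowly shut on its own, above that it settles back against the stop and stays there
- lid_hinge (a point): middle of the lid's hinge axis, which lies along the press's y, 75 mm behind the press's middle, level with the platen (60 mm up); the lid swings up and back, away from the handle side
- lid_handle (a point): middle of the lid's handle, a black round bar 14 mm across and 124 mm long, parallel to the hinge axis. With the lid shut it lies 179 mm in front of the hinge axis and 17 mm above the platen, held 42 mm clear of the lid's front face by two thin posts 110 mm apart; it moves with the lid
- shaft_foot (a point): cooling stand, fixed: dark round base 90 mm across and 12 mm thick with an upright steel shaft 20 mm across. This point is on the shaft's axis on the base's top face (12 mm above the bench); the shaft's tip is 62 mm above this point, its last 8 mm taper to 12 mm across
- weight_mid (a point): steel flattening weight, 0.39 kg, standing on the bench: a flange 60 mm across and 14 mm tall with a narrower neck 38 mm across and 22 mm tall on top, 36 mm in all, with a 24 mm bore right through. This point is on its axis half-way up (18 mm above its foot); its z axis points up
- gasket1_mid (a point): moulded gasket, one of two to four alike: off-white stiff ring 48 mm outside, 24 mm bore, 10 mm thick, 30 g, lying flat round a spigot on the press's platen under the lid, 10 mm proud of the platen. This point is its centre; its z axis is the ring's axis, up at the start. Absent ones have no reading
- gasket2_mid (a point): moulded gasket, one of two to four alike: off-white stiff ring 48 mm outside, 24 mm bore, 10 mm thick, 30 g, lying flat round a spigot on the press's platen under the lid, 10 mm proud of the platen. This point is its centre; its z axis is the ring's axis, up at the start. Absent ones have no reading
- gasket3_mid (a point): moulded gasket, one of two to four alike: off-white stiff ring 48 mm outside, 24 mm bore, 10 mm thick, 30 g, lying flat round a spigot on the press's platen under the lid, 10 mm proud of the platen. This point is its centre; its z axis is the ring's axis, up at the start. Absent ones have no reading
- gasket4_mid (a point): moulded gasket, one of two to four alike: off-white stiff ring 48 mm outside, 24 mm bore, 10 mm thick, 30 g, lying flat round a spigot on the press's platen under the lid, 10 mm proud of the platen. This point is its centre; its z axis is the ring's axis, up at the start. Absent ones have no reading
- jar1_mid (a point): capped glass jar, 52 mm across, 92 mm tall, near its middle; not part of the job, leave it alone
- jar2_mid (a point): capped glass jar like the other, 52 mm across, 92 mm tall, near its middle; not part of the job, leave it alone
- beaker_mid (a point): glass beaker, 68 mm across, 90 mm tall, near its middle; not part of the job, leave it alone
- dish_mid (a point): flat glass dish, 90 mm across, 16 mm tall, near its middle; not part of the job, leave it alone
- spatula_mid (a point): steel spatula, 180 mm long, lying flat, near its middle; not part of the job, leave it alone
- brush_mid (a point): small brush lying flat, near its middle; not part of the job, leave it alone
- vial_mid (a point): small capped amber vial, 28 mm across, 55 mm tall, near its middle; not part of the job, leave it alone
- gauge_mid (a point): dial thickness gauge lying flat, dial 56 mm across, 14 mm thick, with a short stem, near its middle; not part of the job, leave it alone
- timer_mid (a point): flat white bench timer, 45 x 65 x 16 mm, near its middle; not part of the job, leave it alone
Mind the look-alikes: they are no part of the job. Several things look just like the part that bears weight_mid: the one meant starts nearest to the robot's base.

How it is judged:
By the outcome, as a careful person would: the job done as asked, in the order asked, and still so for the second after the job is handed in, with the robot touching nothing.
Of gasket1, gasket2, gasket3, gasket4 only 2 to 4 are there at a start; the rules pass over those that are not, and their reading is None.
At some moment in a run one of weight may be knocked a few centimetres aside while the robot is not near it.
Once in a run the grip may slacken for a moment while it holds something.
It also fails if it takes over 210 s, if anything falls off the work surface, if the arm or the gripper's body presses on something with over 40 N, if the wrist force passes 120 N, or if a joint passes its speed limit or range.

## Working session

There is one attempt and no reset: what is moved stays moved. The work goes in short steps, Python scripts to look and compute and a shell command to move; the robot and the scene stay as the last step left them, time stands still between calls to the robot, and variables do not carry over. Pictures are saved under pics/ and viewed, on a budget of 14 in all, crops included, one or two more only if the job needs it, and the job is handed in when it is done.

```bash
mkdir -p pics; cat > h.py <<'E'
from plant import robot
import numpy as np, cv2
from scipy.spatial.transform import Rotation as R
def ray(p,px):
    u=np.array([(px[0]-p["cx"])/p["fx"],(px[1]-p["cy"])/p["fy"]]); s=u.copy()
    for _ in range(20): s=u/(1+p["k1"]*(s@s))
    E=np.array(p["extrinsics"]); d=E[:3,:3]@np.array([s[0],-s[1],-1]); return E[:3,3],d
def onz(p,px,z):
    o,d=ray(p,px); return o+d*(z-o[2])/d[2]
def proj(p,X):
    E=np.array(p["extrinsics"]); c=E[:3,:3].T@(np.array(X)-E[:3,3]); s=np.array([c[0],-c[1]])/-c[2]
    s=s*(1+p["k1"]*(s@s)); return np.array([s[0]*p["fx"]+p["cx"],s[1]*p["fy"]+p["cy"]])
def tri(a,pa,b,pb):
    o1,d1=ray(a,pa);o2,d2=ray(b,pb);d1/=np.linalg.norm(d1);d2/=np.linalg.norm(d2)
    t=np.linalg.lstsq(np.stack([d1,-d2],1),o2-o1,rcond=None)[0]
    x,y=o1+t[0]*d1,o2+t[1]*d2; return (x+y)/2,np.linalg.norm(x-y)
def save(p,n,crop=None,sc=1):
    im=p["img"][:,:,::-1]
    if crop: im=im[crop[1]:crop[3],crop[0]:crop[2]]
    cv2.imwrite("pics/"+n+".png",cv2.resize(im,None,fx=sc,fy=sc,interpolation=cv2.INTER_CUBIC))
def st():
    s=robot.read_state(); r=R.from_rotvec(s["orientation"]).as_matrix()
    print("t %.2f tcp"%s["t"],np.round(s["tool_pos"],4),"x",r[:,0].round(3),"y",r[:,1].round(3),"z",r[:,2].round(3),"F",np.round(s["force"],1),"op",round(s["opening"],4)); return s,r
E
python3 - <<'E'
from h import *
s,r=st(); print(s["q"])
P={n:robot.read_camera(n) for n in("top","side")}
for n,p in P.items(): save(p,n+"0"); print(n,np.array(p["extrinsics"])[:3,3].round(3),p["fx"],p["k1"])
Z=dict(press=0,lid_hinge=.06,lid_handle=.077,shaft_foot=.012,weight_mid=.018,jar1_mid=.046,beaker_mid=.045,dish_mid=.008,spatula_mid=.003,brush_mid=.008,vial_mid=.027,gauge_mid=.007,timer_mid=.008)
for k,z in Z.items():
  for n,p in P.items():
    for d in robot.pinpoint(p,k)[:5]:
      print(k,n,round(d["confidence"],2),np.round(d["point"]),onz(p,d["point"],z)[:2].round(4))
E
```

```text
t 0.00 tcp [ 0.1541 -0.5793  0.2176] x [0.966 0.257 0.   ] y [ 0.257 -0.966 -0.002] z [-0.     0.002 -1.   ] F [-0.5 -0.3 -0. ] op 0.093
[-1.39637160e+00  1.31171775e-01  1.48927550e+00 -1.08289275e-05
  1.52299439e+00 -8.53911028e-02]
top [0.419 0.028 1.216] 443.04120174491874 -0.08169096165134226
side [ 0.484 -0.801  0.813] 442.620102331495 -0.057360718980168396
press top 0.69 [304. 251.] [0.5501 0.0434]
press side 0.64 [304. 262.] [0.539  0.0443]
press side 0.47 [354. 198.] [0.7187 0.3185]
lid_hinge side 0.56 [333. 245.] [0.6135 0.0381]
lid_handle top 0.64 [304. 295.] [0.4291 0.0452]
lid_handle side 0.56 [263. 243.] [0.4355 0.0417]
shaft_foot top 0.7 [422. 235.] [ 0.5845 -0.2857]
shaft_foot top 0.64 [469. 199.] [ 0.6832 -0.4261]
shaft_foot top 0.42 [333. 306.] [ 0.3998 -0.0327]
shaft_foot top 0.23 [434. 280.] [ 0.4597 -0.3099]
shaft_foot side 0.9 [340. 364.] [ 0.5888 -0.282 ]
weight_mid top 0.87 [433. 281.] [ 0.4569 -0.3058]
weight_mid top 0.66 [462. 232.] [ 0.5885 -0.3956]
weight_mid side 0.95 [275. 381.] [ 0.4519 -0.3139]
weight_mid side 0.84 [347. 422.] [ 0.5838 -0.4138]
weight
[... 405 characters left out ...]
 [ 0.7689 -0.1401]
spatula_mid side 0.92 [256. 204.] [0.4121 0.3138]
spatula_mid side 0.3 [289. 441.] [ 0.4748 -0.4325]
brush_mid top 0.78 [207. 194.] [0.7178 0.3111]
brush_mid side 0.96 [354. 196.] [0.7172 0.3204]
brush_mid side 0.19 [406. 307.] [ 0.766  -0.1408]
vial_mid top 0.45 [468. 199.] [ 0.6811 -0.4194]
vial_mid side 0.76 [397. 414.] [ 0.679  -0.4126]
vial_mid side 0.38 [258. 202.] [0.4202 0.2888]
gauge_mid top 0.95 [475. 274.] [ 0.4724 -0.4296]
gauge_mid top 0.5 [206. 195.] [0.7138 0.313 ]
gauge_mid side 0.94 [287. 439.] [ 0.4699 -0.4303]
gauge_mid side 0.39 [305. 264.] [0.5402 0.0293]
timer_mid top 0.73 [329. 309.] [ 0.3918 -0.0213]
timer_mid side 0.81 [251. 279.] [ 0.3998 -0.0137]
```

View pics/top0.png

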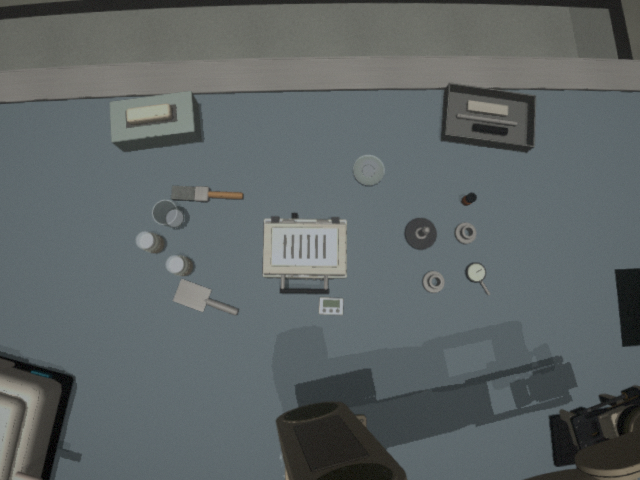

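View pics/side0.png

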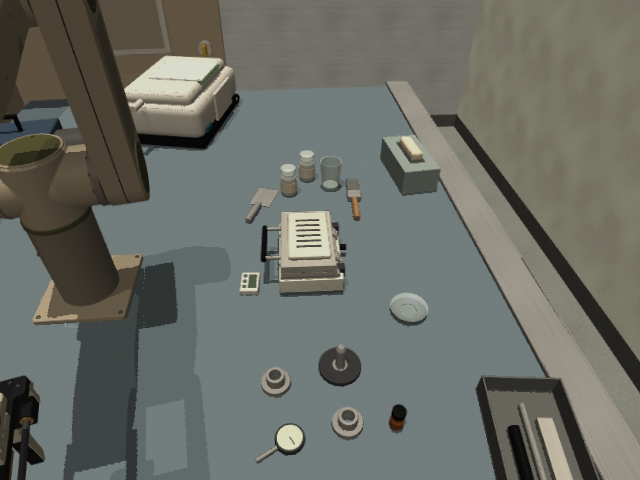

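Candidates for weight_mid: the flanged weights at top px (433,281), about 0.55 m from the base, and (462,232), about 0.71 m. I choose the nearer one, (433,281). The stand is the dark base at (421,234), and the press is at (304,250) with its handle at (304,291). Next is a close crop and a route planner.

```bash
cat >> h.py <<'E'
def plan(pos,yaw,n=None):
    "straight rows to pos with tool down and tool x at yaw (deg); uses the measured pose"
    s,r=st(); p=np.array(s["tool_pos"]); y0=np.degrees(np.arctan2(r[1,0],r[0,0])); dy=(yaw-y0+180)%360-180
    n=n or int(max(np.ceil(np.linalg.norm(pos-p)/.04),np.ceil(abs(dy)/7),1)); 
    for i in range(n):
        a=R.from_euler("z",y0+dy*i/n,degrees=True).as_matrix()@np.diag([1,-1,-1])
        print(i,[0,0,round(-dy/n,2)]+(a.T@(np.array(pos)-p)*100/n).round(2).tolist())
E
python3 - <<'E'
from h import *
p=robot.read_camera("top"); save(p,"w",(370,170,520,310),4)
plan([.44,.04,.30],90,20)
E
```

```text
t 1.45 tcp [ 0.1542 -0.5798  0.2186] x [0.966 0.257 0.   ] y [ 0.257 -0.966 -0.   ] z [ 0.  0. -1.] F [-0.4  0.4  0. ] op 0.0932
0 [0, 0, np.float64(-3.76), 2.18, -2.63, -0.41]
1 [0, 0, np.float64(-3.76), 2.34, -2.48, -0.41]
2 [0, 0, np.float64(-3.76), 2.5, -2.32, -0.41]
3 [0, 0, np.float64(-3.76), 2.65, -2.15, -0.41]
4 [0, 0, np.float64(-3.76), 2.78, -1.97, -0.41]
5 [0, 0, np.float64(-3.76), 2.91, -1.79, -0.41]
6 [0, 0, np.float64(-3.76), 3.02, -1.59, -0.41]
7 [0, 0, np.float64(-3.76), 3.12, -1.39, -0.41]
8 [0, 0, np.float64(-3.76), 3.2, -1.18, -0.41]
9 [0, 0, np.float64(-3.76), 3.27, -0.97, -0.41]
10 [0, 0, np.float64(-3.76), 3.33, -0.76, -0.41]
11 [0, 0, np.float64(-3.76), 3.37, -0.54, -0.41]
12 [0, 0, np.float64(-3.76), 3.4, -0.31, -0.41]
13 [0, 0, np.float64(-3.76), 3.41, -0.09, -0.41]
14 [0, 0, np.float64(-3.76), 3.41, 0.13, -0.41]
15 [0, 0, np.float64(-3.76), 3.39, 0.36, -0.41]
16 [0, 0, np.float64(-3.76), 3.36, 0.58, -0.41]
17 [0, 0, np.float64(-3.76), 3.32, 0.8, -0.41]
18 [0, 0, np.float64(-3.76), 3.26, 1.01, -0.41]
19 [0, 0, np.float64(-3.76), 3.19, 1.22, -0.41]
```

View pics/w.png

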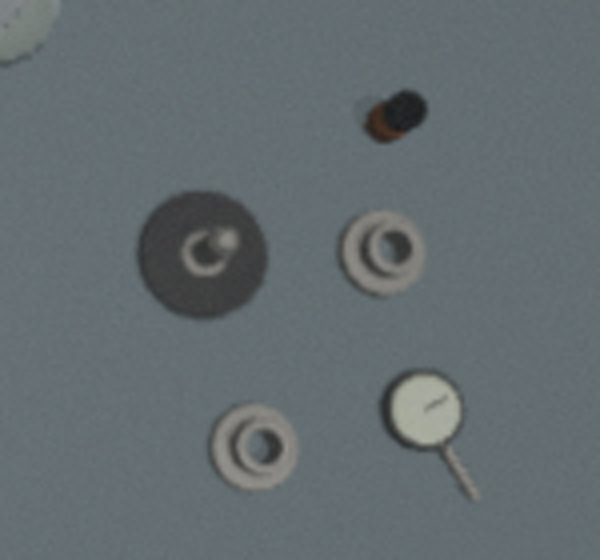

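The crop shows the stand at (202,255) with a light ring round the foot of its shaft. The near weight, which is mine, is at (255,447), and the far look-alike is at (382,252). I move over the press front for a wrist view.

```bash
python3 -m jog '[[[0,0,-3.75,2.2,-2.6,-0.4,9.3],[0,0,-3.75,2.3,-2.5,-0.4,9.3],[0,0,-3.75,2.5,-2.3,-0.4,9.3],[0,0,-3.75,2.6,-2.1,-0.4,9.3],[0,0,-3.75,2.8,-2,-0.4,9.3]]]' >/dev/null
python3 -m jog '[[[0,0,-3.75,2.9,-1.8,-0.4,9.3],[0,0,-3.75,3,-1.6,-0.4,9.3],[0,0,-3.75,3.1,-1.4,-0.4,9.3],[0,0,-3.75,3.2,-1.2,-0.4,9.3],[0,0,-3.75,3.3,-1,-0.4,9.3]]]' >/dev/null
python3 -m jog '[[[0,0,-3.75,3.3,-0.8,-0.4,7],[0,0,-3.75,3.4,-0.5,-0.4,6],[0,0,-3.75,3.4,-0.3,-0.4,5],[0,0,-3.75,3.4,-0.1,-0.4,4],[0,0,-3.75,3.4,0.1,-0.4,4]]]' >/dev/null
python3 -m jog '[[[0,0,-3.75,3.4,0.4,-0.4,4],[0,0,-3.75,3.4,0.6,-0.4,4],[0,0,-3.75,3.3,0.8,-0.4,4],[0,0,-3.75,3.3,1,-0.4,4],[0,0,-3.75,3.2,1.2,-0.4,4]]]' >/dev/null
python3 -m jog '[[[0,0,0,0,0,0,4],[0,0,0,0,0,0,4],[0,0,0,0,0,0,4]]]'
python3 - <<'E'
from h import *
st()
P={n:robot.read_camera(n) for n in("wrist","side","top")}; save(P["wrist"],"wr1")
print(np.array(P["wrist"]["extrinsics"]).round(3))
for k,z in dict(press=0,lid_hinge=.06,lid_handle=.077).items():
  for n,p in P.items():
    for d in robot.pinpoint(p,k)[:3]: print(k,n,round(d["confidence"],2),np.round(d["point"]),onz(p,d["point"],z)[:2].round(4))
p=P["wrist"]
for n in("wrist","side","top"):
  for m in robot.masks_of(P[n],"lid_handle")[:1]:
    c=np.argwhere(m["pixels"]); print(n,m["confidence"],len(c),c.min(0),c.max(0))
E
```

```text
t: 3.37
tool_pos: [0.4395, 0.0398, 0.2985]
orientation: [2.224, 2.219, -0.001]
force: [0.6, -0.2, -0.3]
opening: 0.0399
t 3.37 tcp [0.4395 0.0398 0.2985] x [ 0.002  1.    -0.   ] y [ 1.    -0.002 -0.   ] z [-0. -0. -1.] F [ 0.6 -0.2 -0.3] op 0.0399
[[ 1.     0.002  0.001  0.44 ]
 [-0.002  0.956  0.293  0.121]
 [-0.    -0.293  0.956  0.465]
 [ 0.     0.     0.     1.   ]]
press wrist 0.88 [409. 189.] [0.5465 0.04  ]
press side 0.81 [304. 263.] [0.5384 0.0401]
press side 0.59 [335. 243.] [0.6301 0.1133]
lid_hinge wrist 0.56 [485. 202.] [0.616  0.0362]
lid_hinge wrist 0.49 [407. 188.] [0.531  0.0515]
lid_hinge side 0.88 [334. 244.] [0.6163 0.0402]
lid_hinge top 0.61 [305. 224.] [0.6172 0.0363]
lid_handle wrist 0.87 [320. 201.] [0.4391 0.0413]
lid_handle side 0.61 [268. 243.] [0.4475 0.0413]
lid_handle top 0.45 [178. 266.] [0.513 0.368]
wrist 0.74 30548 [ 88 312] [303 510]
side 0.61 3865 [211 259] [277 339]
top 0.98 1421 [220 263] [244 345]
```

View pics/wr1.png

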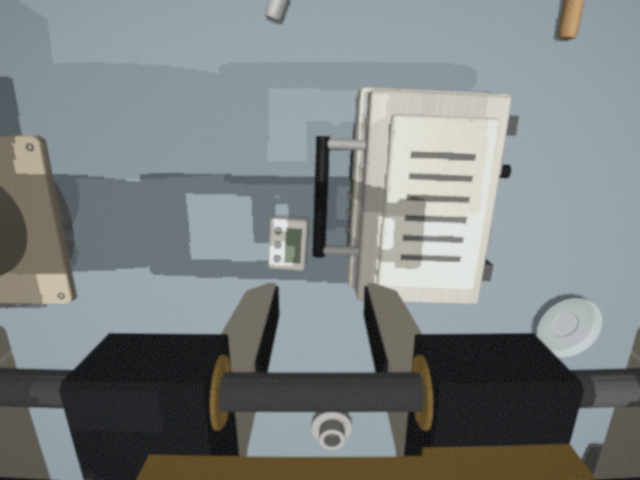

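The wrist view shows the handle bar from (322,137) to (318,257), the lid to its right, the timer at (288,245), and a weight at (332,430).

```bash
python3 - <<'E'
from h import *
p=robot.read_camera("wrist")
for a in [(322,137),(318,257)]: print(onz(p,a,.077))
print("weight?",onz(p,(332,430),.036))
for z in(.06,.0): print([onz(p,a,z)[:2].round(3) for a in[(350,297),(362,90),(508,97),(478,300)]])
for n in("top","side"):
  q=robot.read_camera(n)
  for d in robot.pinpoint(q,"weight_mid"): print(n,d["confidence"],onz(q,d["point"],.018))
plan([.4375,.041,.13],91)
E
```

```text
[0.44110103 0.1053341  0.077     ]
[ 0.43660106 -0.0191358   0.077     ]
weight? [ 0.45443806 -0.29016134  0.036     ]
[array([ 0.473, -0.074]), array([0.481, 0.15 ]), array([0.628, 0.144]), array([ 0.623, -0.079])]
[array([ 0.478, -0.103]), array([0.487, 0.154]), array([0.656, 0.148]), array([ 0.65 , -0.109])]
top 0.69 [ 0.46074146 -0.31161474  0.018     ]
top 0.6 [ 0.5889888  -0.39904257  0.018     ]
side 0.8 [ 0.44921904 -0.31044495  0.018     ]
side 0.73 [ 0.58167304 -0.40861059  0.018     ]
t 4.37 tcp [0.4397 0.04   0.2986] x [0.002 1.    0.   ] y [ 1.    -0.002 -0.   ] z [-0.  0. -1.] F [-0.4  0.6 -1.3] op 0.0402
0 [0, 0, np.float64(-0.22), 0.02, -0.04, 3.37]
1 [0, 0, np.float64(-0.22), 0.02, -0.04, 3.37]
2 [0, 0, np.float64(-0.22), 0.02, -0.04, 3.37]
3 [0, 0, np.float64(-0.22), 0.02, -0.04, 3.37]
4 [0, 0, np.float64(-0.22), 0.02, -0.04, 3.37]
```

```bash
python3 -m jog '[[[0,0,1.9,0.25,-0.05,4,3.5],[0,0,0,0,0,4,3.5],[0,0,0,0,0,4,3.5],[0,0,0,0,0,4,3.5],[0,0,0,0,0,3,3.5]]]'
python3 -m jog '[[[0,0,0,0,0,2.5,3.5],[0,0,0,0,0,2.5,3.5],[0,0,0,0,0,0,3.5],[0,0,0,0,0,0,3.5]]]'
python3 -m jog '[[[0,0,0,0,0,0,0.5],[0,0,0,0,0,0,0.5],[0,0,0,0,0,0,0.5],[0,0,0,0,0,0,0.5],[0,0,0,0,0,0,0.5]]]' 25
python3 -m jog '[[[0,0,0,0,0,0,0.5],[0,0,0,0,0,0,0.5],[0,0,0,0,0,0,0.5]]]'
python3 - <<'E'
from h import *
s,r=st(); t=np.array(s["tool_pos"]); g=t+[0,0,.019]
a0=np.arctan2(.017,.179); rr=np.hypot(.017,.179)
prev=np.array([-.179,.017])
for k in range(1,17):
  th=k*.1; c=np.array([-rr*np.cos(th+a0),rr*np.sin(th+a0)]); print(round(th,2),"dfwd %.2f dup %.2f cm"%tuple((c-prev)*100)); prev=c
E
```

```text
t: 4.78
tool_pos: [0.4376, 0.0426, 0.1053]
orientation: [-2.259, -2.181, 0.003]
force: [-0.6, 0.1, 0.2]
opening: 0.0354
t: 5.12
tool_pos: [0.4378, 0.0426, 0.0577]
orientation: [-2.258, -2.18, 0.004]
force: [0.2, 0.2, 0.6]
opening: 0.0347
t: 5.53
tool_pos: [0.4387, 0.0425, 0.0599]
orientation: [-2.259, -2.182, 0.002]
force: [-9.1, -0.7, 9.7]
opening: 0.013
t: 5.78
tool_pos: [0.4387, 0.0425, 0.0599]
orientation: [-2.259, -2.182, 0.002]
force: [-9.7, 0.1, 10.3]
opening: 0.0133
t 5.78 tcp [0.4387 0.0425 0.0599] x [ 0.035  0.999 -0.   ] y [ 0.999 -0.035 -0.001] z [-0.001 -0.    -1.   ] F [-9.7  0.1 10.3] op 0.0133
0.1 dfwd 0.26 dup 1.78 cm
0.2 dfwd 0.44 dup 1.74 cm
0.3 dfwd 0.61 dup 1.69 cm
0.4 dfwd 0.77 dup 1.62 cm
0.5 dfwd 0.93 dup 1.54 cm
0.6 dfwd 1.08 dup 1.44 cm
0.7 dfwd 1.22 dup 1.32 cm
0.8 dfwd 1.34 dup 1.19 cm
0.9 dfwd 1.46 dup 1.05 cm
1.0 dfwd 1.55 dup 0.90 cm
1.1 dfwd 1.64 dup 0.74 cm
1.2 dfwd 1.70 dup 0.58 cm
1.3 dfwd 1.75 dup 0.40 cm
1.4 dfwd 1.78 dup 0.23 cm
1.5 dfwd 1.80 dup 0.05 cm
1.6 dfwd 1.79 dup -0.13 cm
```

```bash
python3 -m jog '[[[0,0,0,0,0.12,-0.9,0.5],[0,0,0,0,0.14,-0.9,0.5],[0,0,0,0,0.2,-0.87,0.5],[0,0,0,0,0.24,-0.87,0.5],[0,0,0,0,0.3,-0.85,0.5]]]'
python3 -m jog '[[[0,0,0,0,0.31,-0.84,0.5],[0,0,0,0,0.37,-0.81,0.5],[0,0,0,0,0.4,-0.81,0.5],[0,0,0,0,0.45,-0.77,0.5],[0,0,0,0,0.48,-0.77,0.5]]]'
python3 - <<'E'
from h import *
st(); robot
E
```

```text
t: 6.2
tool_pos: [0.4475, 0.0422, 0.1028]
orientation: [-2.258, -2.18, 0.005]
force: [-9.6, -0.0, -2.6]
opening: 0.0131
t: 6.62
tool_pos: [0.4661, 0.0415, 0.1427]
orientation: [-2.256, -2.178, 0.009]
force: [-19.3, -0.5, 5.5]
opening: 0.013
t 6.62 tcp [0.4661 0.0415 0.1427] x [ 0.035  0.999 -0.   ] y [ 0.999 -0.035 -0.008] z [-0.008 -0.    -1.   ] F [-19.3  -0.5   5.5] op 0.013
```

```bash
python3 -m jog '[[[0,0,0,0,0.4,-0.8,0.5],[0,0,0,0,0.45,-0.76,0.5],[0,0,0,0,0.54,-0.7,0.5],[0,0,0,0,0.6,-0.67,0.5],[0,0,0,0,0.65,-0.62,0.5]]]'
python3 -m jog '[[[0,0,0,0,0.68,-0.6,0.5],[0,0,0,0,0.72,-0.54,0.5],[0,0,0,0,0.74,-0.52,0.5],[0,0,0,0,0.76,-0.47,0.5],[0,0,0,0,0.78,-0.45,0.5]]]'

```

```text
t: 7.03
tool_pos: [0.4952, 0.0403, 0.1795]
orientation: [-2.26, -2.181, 0.002]
force: [-10.0, -2.4, 3.2]
opening: 0.0134
t: 7.45
tool_pos: [0.5328, 0.0388, 0.2068]
orientation: [2.26, 2.181, 0.0]
force: [-10.7, -2.1, 8.6]
opening: 0.0135
```

```bash
python3 -m jog '[[[0,0,0,0,0.8,-0.4,0.5],[0,0,0,0,0.82,-0.36,0.5],[0,0,0,0,0.84,-0.3,0.5],[0,0,0,0,0.86,-0.27,0.5],[0,0,0,0,0.87,-0.22,0.5]]]'
python3 -m jog '[[[0,0,0,0,0.88,-0.18,0.5],[0,0,0,0,0.89,-0.13,0.5],[0,0,0,0,0.9,-0.08,0.5],[0,0,0,0,0.9,-0.05,0.5],[0,0,0,0,0.9,0,0.5]]]'
```

```text
t: 7.87
tool_pos: [0.5755, 0.0372, 0.222]
orientation: [2.259, 2.18, 0.002]
force: [-4.9, -2.3, 3.4]
opening: 0.0131
t: 8.28
tool_pos: [0.6205, 0.0355, 0.2262]
orientation: [2.259, 2.18, 0.002]
force: [-2.4, -3.4, 4.5]
opening: 0.0136
```

```bash
python3 -m jog '[[[0,0,0,0,0,0,3.5],[0,0,0,0,0,0,4],[0,0,0,0,0,-1,4],[0,0,0,0,0,-3,4],[0,0,0,0,0,-3,4]]]'
python3 -m jog '[[[0,0,0,0,-2,-1,4],[0,0,0,0,-4,0,4],[0,0,0,0,-4,0,4],[0,0,0,0,-4,0,4],[0,0,0,0,-3,0,5]]]' >/dev/null
python3 -m jog '[[[0,0,-7,0,0,0,6],[0,0,-7,0,0,0,6],[0,0,-7,0,0,0,6],[0,0,-7,0,0,0,6],[0,0,-7,0,0,0,6]]]' >/dev/null
python3 -m jog '[[[0,0,-7,0,0,0,6],[0,0,-7,0,0,0,6],[0,0,-7,0,0,0,6],[0,0,-7,0,0,0,6],[0,0,-7,0,0,0,6]]]' >/dev/null
python3 -m jog '[[[0,0,-7,0,0,0,6],[0,0,-7,0,0,0,6],[0,0,-6,0,0,0,6],[0,0,0,0,0,0,6],[0,0,0,0,0,0,6]]]'
python3 - <<'E'
from h import *
st()
P={n:robot.read_camera(n) for n in("wrist","top","side")}; save(P["wrist"],"wr2")
for n,p in P.items():
  for d in robot.pinpoint(p,"gasket1_mid"): print(n,round(d["confidence"],2),np.round(d["point"]),onz(p,d["point"],.065)[:2].round(4))
x=np.array([np.cos(np.radians(2)),-np.sin(np.radians(2))]);y=np.array([-x[1],x[0]]);o=np.array([.543,.0395])
for a in(-.025,.031):
  for b in(-.042,.042): print(a,b,(o+a*x+b*y).round(4),proj(P["wrist"],[*(o+a*x+b*y),.065]).round())
E
```

```text
t: 8.7
tool_pos: [0.6176, 0.0364, 0.2937]
orientation: [-2.258, -2.181, 0.003]
force: [0.5, -0.1, 0.7]
opening: 0.0389
t: 10.37
tool_pos: [0.449, 0.0423, 0.3047]
orientation: [0.06, 3.14, 0.0]
force: [-0.6, 0.2, 0.3]
opening: 0.0601
t 10.37 tcp [0.449  0.0423 0.3047] x [-0.999  0.038 -0.001] y [0.038 0.999 0.   ] z [ 0.001  0.    -1.   ] F [-0.6  0.2  0.3] op 0.0601
-0.025 -0.042 [ 0.5165 -0.0016] [285. 260.]
-0.025 0.042 [0.5195 0.0823] [360. 260.]
0.031 -0.042 [ 0.5725 -0.0036] [286. 305.]
0.031 0.042 [0.5754 0.0804] [359. 305.]
```

View pics/wr2.png

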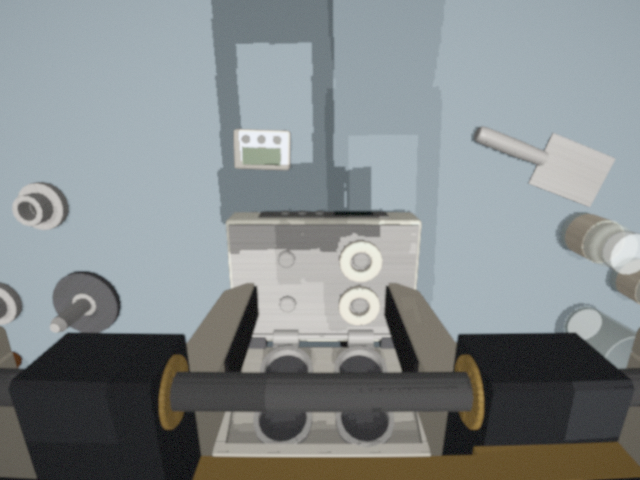

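The lid is open and leaning back. Gaskets sit on the two left spigots, at (360,261) and (359,305), matching the projected spigots (360,260) and (359,305). The right spigots (287,259) and (287,304) and all the lid recesses are empty. There are two gaskets, so I take the front one first.

```bash
python3 -m jog '[[[0,0,0,-3.5,2,0,6],[0,0,0,-3.4,1.75,2,6],[0,0,0,0,0,4,6],[0,0,0,0,0,4,6],[0,0,0,0,0,4,6]]]'
python3 -m jog '[[[0,0,0,0,0,4,6],[0,0,0,0,0,2.5,6],[0,0,0,0,0,0,6],[0,0,0,0,0,0,6]]]'
python3 - <<'E'
from h import *
st(); p=robot.read_camera("wrist"); save(p,"wr3")
print(proj(p,[.5195,.0823,.07]))
E
```

```text
t: 11.08
tool_pos: [0.5186, 0.077, 0.1626]
orientation: [0.056, 3.141, 0.0]
force: [0.3, -0.2, -0.8]
opening: 0.0601
t: 11.42
tool_pos: [0.5168, 0.0766, 0.0983]
orientation: [-0.056, -3.137, 0.0]
force: [0.4, -0.2, 0.6]
opening: 0.0598
t 11.42 tcp [0.5168 0.0766 0.0983] x [-0.999  0.036  0.004] y [ 0.036  0.999 -0.   ] z [-0.004 -0.    -1.   ] F [ 0.4 -0.2  0.6] op 0.0598
[333.31840525 280.74987344]
```

View pics/wr3.png

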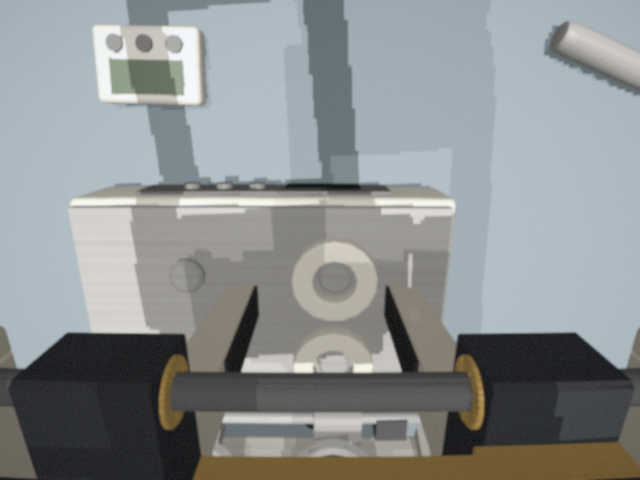

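```bash
python3 -m jog '[[[0,0,0,-0.25,0.62,0,6],[0,0,0,0,0,2,6],[0,0,0,0,0,1.65,6],[0,0,0,0,0,0,6],[0,0,0,0,0,0,6]]]'
python3 -m jog '[[[0,0,0,0,0,0,4],[0,0,0,0,0,0,4],[0,0,0,0,0,0,4],[0,0,0,0,0,0,4],[0,0,0,0,0,0,4]]]' 20
python3 -m jog '[[[0,0,0,0,0,-1,4],[0,0,0,0,0,-2,4],[0,0,0,0,0,-4,4],[0,0,0,0,0,-4,4],[0,0,0,0,0,0,4]]]'
python3 - <<'E'
from h import *
st(); p=robot.read_camera("wrist"); save(p,"wr4")
P={n:robot.read_camera(n) for n in("top","side")}
for k,z in dict(shaft_foot=.012,weight_mid=.018).items():
  for n,q in P.items():
    for d in robot.pinpoint(q,k)[:3]: print(k,n,round(d["confidence"],2),np.round(d["point"]),onz(q,d["point"],z)[:2].round(4))
E
```

```text
t: 11.88
tool_pos: [0.5218, 0.0831, 0.0645]
orientation: [0.055, 3.14, 0.0]
force: [0.2, -0.6, -0.0]
opening: 0.0601
t: 12.3
tool_pos: [0.5223, 0.0829, 0.0649]
orientation: [0.055, 3.138, 0.001]
force: [-0.5, 0.2, 7.0]
opening: 0.0464
t: 12.72
tool_pos: [0.5255, 0.0831, 0.1831]
orientation: [0.055, 3.128, 0.002]
force: [1.5, 0.7, 0.1]
opening: 0.0476
t 12.72 tcp [0.5255 0.0831 0.1831] x [-0.999  0.035 -0.013] y [0.035 0.999 0.001] z [ 0.013  0.001 -1.   ] F [1.5 0.7 0.1] op 0.0476
shaft_foot top 0.68 [419. 235.] [ 0.5858 -0.2779]
shaft_foot side 0.73 [338. 362.] [ 0.5869 -0.2768]
weight_mid top 0.78 [434. 282.] [ 0.4541 -0.3084]
weight_mid top 0.55 [463. 231.] [ 0.592  -0.4007]
weight_mid top 0.27 [333. 307.] [ 0.3965 -0.0315]
weight_mid side 0.82 [273. 377.] [ 0.4492 -0.3045]
weight_mid side 0.75 [347. 420.] [ 0.5842 -0.4099]
weight_mid side 0.68 [252. 282.] [ 0.4037 -0.0333]
```

View pics/wr4.png

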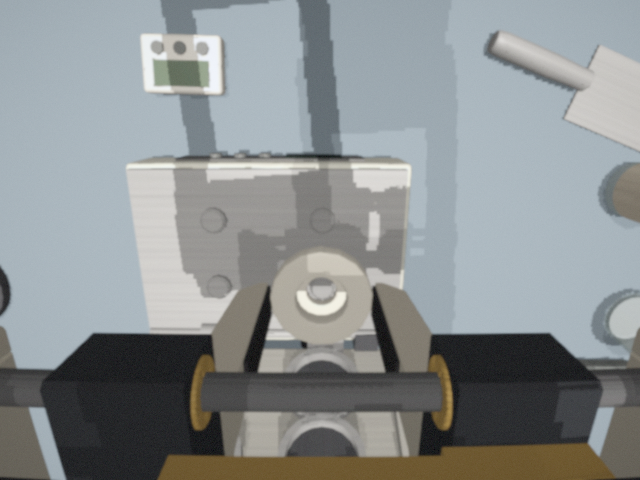

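Gasket 1 is held at (321,295) and the front-left spigot at (322,220) is now empty. Next I fit the stand's dark base for the shaft position and plan the carry.

```bash
cat >> h.py <<'E'
def stand(p,c,r=70,thr=75):
    g=cv2.cvtColor(p["img"],cv2.COLOR_RGB2GRAY); m=(g<thr).astype(np.uint8); mm=np.zeros_like(m); cv2.circle(mm,(int(c[0]),int(c[1])),r,1,-1); m*=mm
    n,l,s,ce=cv2.connectedComponentsWithStats(m); i=1+np.argmax(s[1:,4]); k=max(cv2.findContours((l==i).astype(np.uint8),0,1)[0],key=len)
    k=cv2.convexHull(k).reshape(-1,2)
    W=np.array([onz(p,q,.012)[:2] for q in k]); A=np.c_[2*W,np.ones(len(W))]; x=np.linalg.lstsq(A,(W**2).sum(1),rcond=None)[0]
    return x[:2],np.sqrt(x[2]+x[:2]@x[:2]),s[i,4]
E
python3 - <<'E'
from h import *
P={n:robot.read_camera(n) for n in("wrist","top","side")}
for n,c,r in(("top",(420,234),22),("side",(340,364),32)):
  for t in(70,85): print(n,stand(P[n],c,r,t))
s,r=st(); g=onz(P["wrist"],(321,295),s["tool_pos"][2]+.0055); print("gasket rel tcp",(g-s["tool_pos"]).round(4))
plan([.586,-.279,.14],178,12)
E
```

```text
top (array([ 0.59003212, -0.27951776]), np.float64(0.04343293876770017), np.int32(600))
top (array([ 0.59018915, -0.27997853]), np.float64(0.045195137220352136), np.int32(737))
side (array([ 0.58734831, -0.28738984]), np.float64(0.0453667126631603), np.int32(1146))
side (array([ 0.58732371, -0.28713791]), np.float64(0.046152284365622985), np.int32(1205))
t 13.22 tcp [0.5202 0.0827 0.1718] x [-0.999  0.035  0.002] y [ 0.035  0.999 -0.   ] z [-0.002 -0.    -1.   ] F [ 0.5  0.2 -0.2] op 0.0465
gasket rel tcp [-0.0058 -0.0008  0.0055]
t 13.22 tcp [0.5202 0.0827 0.1718] x [-0.999  0.035  0.002] y [ 0.035  0.999 -0.   ] z [-0.002 -0.    -1.   ] F [ 0.5  0.2 -0.2] op 0.0465
0 [0, 0, np.float64(-0.0), -0.65, -2.99, 0.26]
1 [0, 0, np.float64(-0.0), -0.65, -2.99, 0.26]
2 [0, 0, np.float64(-0.0), -0.65, -2.99, 0.26]
3 [0, 0, np.float64(-0.0), -0.65, -2.99, 0.26]
4 [0, 0, np.float64(-0.0), -0.65, -2.99, 0.26]
5 [0, 0, np.float64(-0.0), -0.65, -2.99, 0.26]
6 [0, 0, np.float64(-0.0), -0.65, -2.99, 0.26]
7 [0, 0, np.float64(-0.0), -0.65, -2.99, 0.26]
8 [0, 0, np.float64(-0.0), -0.65, -2.99, 0.26]
9 [0, 0, np.float64(-0.0), -0.65, -2.99, 0.26]
10 [0, 0, np.float64(-0.0), -0.65, -2.99, 0.26]
11 [0, 0, np.float64(-0.0), -0.65, -2.99, 0.26]
```

```bash
python3 -m jog '[[[0,0,0,-0.4,-1.5,0.2,4],[0,0,0,-0.68,-3,0.2,4],[0,0,0,-0.68,-3,0.2,4],[0,0,0,-0.68,-3,0.2,4],[0,0,0,-0.68,-3,0.2,4]]]' >/dev/null
python3 -m jog '[[[0,0,0,-0.68,-3,0.25,4],[0,0,0,-0.68,-3,0.25,4],[0,0,0,-0.68,-3,0.25,4],[0,0,0,-0.68,-3,0.25,4],[0,0,0,-0.68,-3,0.25,4]]]' >/dev/null
python3 -m jog '[[[0,0,0,-0.68,-3,0.3,4],[0,0,0,-0.68,-3,0.3,4],[0,0,0,-0.4,-1.8,0.3,4],[0,0,0,0,0,0,4],[0,0,0,0,0,0,4]]]'
python3 -m jog '[[[0,0,0,0,0,0,4],[0,0,0,0,0,0,4]]]' >/dev/null
python3 - <<'E'
from h import *
s,r=st(); p=robot.read_camera("wrist"); save(p,"wr5")
print(proj(p,[.589,-.283,.074]),proj(p,[.589,-.283,.012]))
E
```

```text
t: 14.47
tool_pos: [0.5902, -0.2835, 0.1401]
orientation: [-0.058, -3.139, -0.002]
force: [-0.1, 0.1, 0.3]
opening: 0.0466
t 14.63 tcp [ 0.5909 -0.2817  0.1413] x [-0.999  0.034  0.   ] y [0.034 0.999 0.001] z [-0.     0.001 -1.   ] F [-0.2  0.3 -0.2] op 0.0463
[320.25877199 250.0629127 ] [320.33115297 224.80364548]
```

View pics/wr5.png

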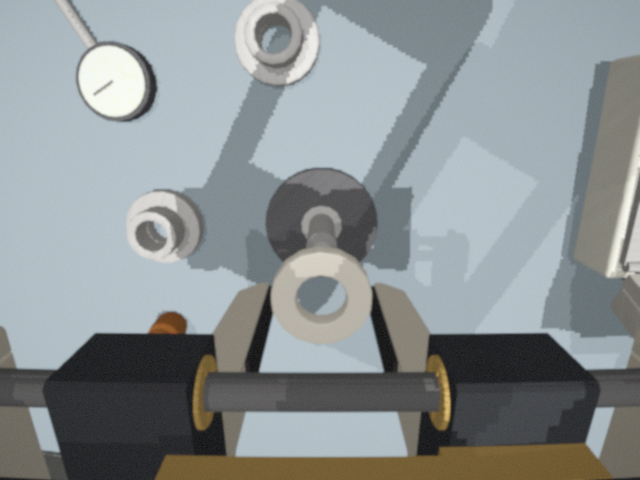

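```bash
python3 - <<'E'
from h import *
s,r=st(); p=robot.read_camera("wrist"); t=np.array(s["tool_pos"])
g=onz(p,(322,295.5),t[2]+.0055); f=onz(p,(322,224),.012); print(g.round(4),f.round(4),"tool shift",(r.T@(f-g)*100).round(2))
print(stand(p,(322,210),62,85))
E
```

```text
t 14.68 tcp [ 0.591  -0.2817  0.1415] x [-0.999  0.034  0.   ] y [0.034 0.999 0.   ] z [-0.  0. -1.] F [ 0.3 -0.4 -0.7] op 0.0466
[ 0.5862 -0.282   0.147 ] [ 0.5886 -0.2817  0.012 ] tool shift [-0.24  0.04 13.5 ]
(array([ 0.5891691 , -0.28215972]), np.float64(0.04324056805919619), np.int32(4476))
```

```bash
python3 -m jog '[[[0,0,0,-0.25,0.02,2,4],[0,0,0,0,0,2,4],[0,0,0,0,0,1.5,4],[0,0,0,0,0,1,4],[0,0,0,0,0,0,4]]]'
python3 -m jog '[[[0,0,0,0,0,0.7,4],[0,0,0,0,0,0.7,4],[0,0,0,0,0,0.7,4],[0,0,0,0,0,0,4],[0,0,0,0,0,0,4]]]'
python3 - <<'E'
from h import *
s,r=st(); p=robot.read_camera("wrist"); save(p,"wr6",(200,180,440,360),3)
E
```

```text
t: 15.15
tool_pos: [0.5919, -0.2812, 0.0736]
orientation: [-0.054, -3.137, -0.003]
force: [0.4, -0.2, -0.8]
opening: 0.0464
t: 15.57
tool_pos: [0.5934, -0.2828, 0.0554]
orientation: [0.055, 3.141, 0.0]
force: [-1.6, 1.1, -0.6]
opening: 0.0465
t 15.57 tcp [ 0.5934 -0.2828  0.0554] x [-0.999  0.035 -0.   ] y [0.035 0.999 0.   ] z [ 0.  0. -1.] F [-1.6  1.1 -0.6] op 0.0465
```

View pics/wr6.png

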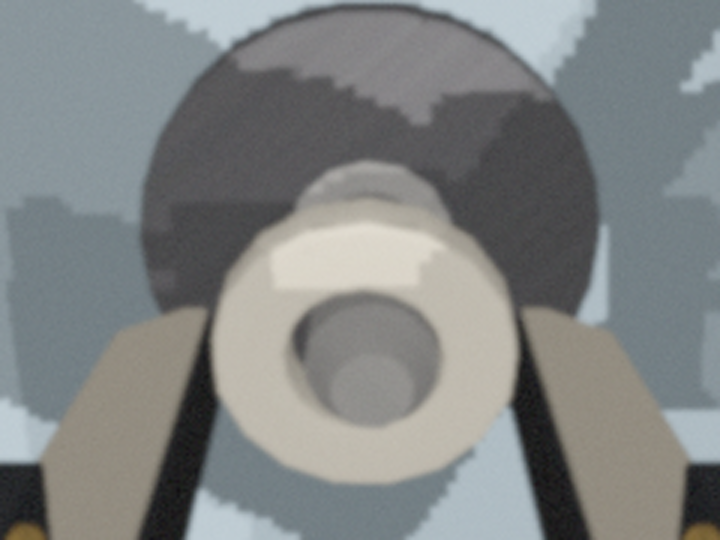

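The shaft tip shows inside the bore at about (372,390) of the crop and forces are small, so I lower and release.

```bash
python3 -m jog '[[[0,0,0,0,0,0.9,4],[0,0,0,0,0,0.9,4],[0,0,0,0,0,0.9,4],[0,0,0,0,0,0.8,4],[0,0,0,0,0,0,4]]]'
python3 -m jog '[[[0,0,0,0,0,0,6],[0,0,0,0,0,0,6],[0,0,0,0,0,0,6],[0,0,0,0,0,0,6]]]'
python3 -m jog '[[[0,0,0,0,0,-2,6],[0,0,0,0,0,-4,6],[0,0,0,0,0,-4,6],[0,0,0,0,0,-4,6],[0,0,0,0,0,0,6]]]'
python3 - <<'E'
from h import *
for _ in range(3): p=robot.read_camera("wrist")
s,r=st(); save(p,"wr7")
plan([.5754,.0804,.20],178,12)
for n in("top","side"):
  q=robot.read_camera(n)
  for d in robot.pinpoint(q,"gasket1_mid"): print(n,d["confidence"],np.round(d["point"]),onz(q,d["point"],.017))
E
```

```text
t: 16.03
tool_pos: [0.5931, -0.2827, 0.0189]
orientation: [-0.055, -3.141, -0.001]
force: [0.2, 0.0, -0.3]
opening: 0.0464
t: 16.37
tool_pos: [0.5939, -0.2832, 0.0212]
orientation: [0.055, 3.14, -0.001]
force: [-0.1, 0.7, -0.0]
opening: 0.0596
t: 16.78
tool_pos: [0.5981, -0.2855, 0.1722]
orientation: [0.055, 3.127, -0.012]
force: [2.0, -0.5, 2.0]
opening: 0.0602
t 16.93 tcp [ 0.594  -0.2832  0.1616] x [-0.999  0.035 -0.002] y [ 0.035  0.999 -0.001] z [ 0.002 -0.001 -1.   ] F [-0.2  0.3 -0.6] op 0.0601
t 16.93 tcp [ 0.594  -0.2832  0.1616] x [-0.999  0.035 -0.002] y [ 0.035  0.999 -0.001] z [ 0.002 -0.001 -1.   ] F [-0.2  0.3 -0.6] op 0.0601
0 [0, 0, np.float64(-0.0), 0.26, 3.02, -0.32]
1 [0, 0, np.float64(-0.0), 0.26, 3.02, -0.32]
2 [0, 0, np.float64(-0.0), 0.26, 3.02, -0.32]
3 [0, 0, np.float64(-0.0), 0.26, 3.02, -0.32]
4 [0, 0, np.float64(-0.0), 0.26, 3.02, -0.32]
5 [0, 0, np.float64(-0.0), 0.26, 3.02, -0.32]
6 [0, 0, np.float64(-0.0), 0.26, 3.02, -0.32]
7 [0, 0, np.float64(-0.0), 0.26, 3.02, -0.32]
8 [0, 0, np.float64(-0.0), 0.26, 3.02, -0.32]
9 [0, 0, np.float64(-0.0), 0.26, 3.02, -0.32]
10 [0, 0, np.float64(-0.0), 0.26, 3.02, -0.32]
11 [0, 0, np.float64(-0.0), 0.26, 3.02, -0.32]
top 0.52 [420. 232.] [ 0.59374005 -0.27800058  0.017     ]
```

View pics/wr7.png

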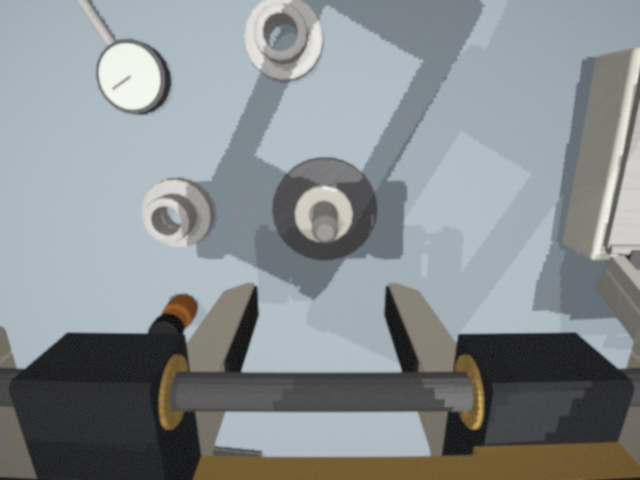

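Gasket 1 lies flat on the stand base round the shaft at (325,212). Now the second gasket.

```bash
python3 -m jog '[[[0,0,0,0.1,1.5,-0.4,6],[0,0,0,0.26,3,-0.4,6],[0,0,0,0.26,3,-0.3,6],[0,0,0,0.26,3,-0.3,6],[0,0,0,0.26,3,-0.3,6]]]' >/dev/null
python3 -m jog '[[[0,0,0,0.26,3,-0.3,6],[0,0,0,0.26,3,-0.3,6],[0,0,0,0.26,3,-0.3,6],[0,0,0,0.26,3,-0.3,6],[0,0,0,0.26,3,-0.3,6]]]' >/dev/null
python3 -m jog '[[[0,0,0,0.26,3,-0.3,6],[0,0,0,0.26,3,0,6],[0,0,0,0.1,1.7,0,6],[0,0,0,0,0,0,6],[0,0,0,0,0,0,6]]]' >/dev/null
python3 -m jog '[[[0,0,0,0,0,4,6],[0,0,0,0,0,4,6],[0,0,0,0,0,2,6],[0,0,0,0,0,0,6],[0,0,0,0,0,0,6]]]'
python3 - <<'E'
from h import *
p=robot.read_camera("wrist"); s,r=st(); t=np.array(s["tool_pos"])
e=proj(p,[.5754,.081,.07]); print(e)
g=p["img"].astype(int); m=((g.sum(2)>520)&((g[:,:,0]-g[:,:,2])>12)).astype(np.uint8)
mm=np.zeros_like(m); cv2.circle(mm,tuple(int(v) for v in e),60,1,-1); c=np.argwhere(m*mm); print(len(c),c.min(0),c.max(0),c.mean(0))
print("rows to",(r.T@(np.array([.5754,.081,.0615])-t)*100).round(2)); save(p,"wr8")
E
```

```text
t: 18.8
tool_pos: [0.5742, 0.079, 0.0941]
orientation: [-0.057, -3.137, 0.001]
force: [0.4, -0.9, 0.3]
opening: 0.06
t 18.85 tcp [0.5759 0.0792 0.0963] x [-0.999  0.036 -0.   ] y [ 0.036  0.999 -0.   ] z [ 0. -0. -1.] F [ 0.6 -0.2  1. ] op 0.0598
[326.5698381  281.59342868]
732 [241 322] [266 364] [254.25       340.87568306]
rows to [0.06 0.18 3.48]
```

View pics/wr8.png

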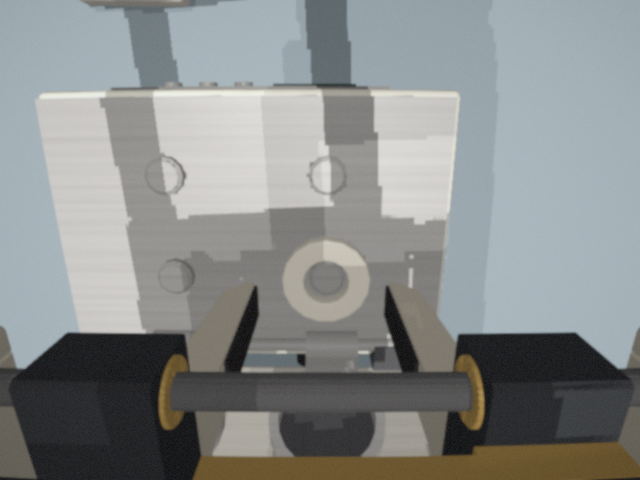

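The second gasket is at (326,281), as predicted, and its neighbours are clear. I descend, grip and lift.

```bash
python3 -m jog '[[[0,0,0,0.06,0.18,2,6],[0,0,0,0,0,1.5,6],[0,0,0,0,0,0,6],[0,0,0,0,0,0,6],[0,0,0,0,0,0,6]]]'
python3 -m jog '[[[0,0,0,0,0,0,4],[0,0,0,0,0,0,4],[0,0,0,0,0,0,4],[0,0,0,0,0,0,4],[0,0,0,0,0,0,4]]]' 20
python3 -m jog '[[[0,0,0,0,0,-1,4],[0,0,0,0,0,-2,4],[0,0,0,0,0,-4,4],[0,0,0,0,0,-4,4],[0,0,0,0,0,0,4]]]'
python3 -m jog '[[[0,0,0,0,0,0,4],[0,0,0,0,0,0,4],[0,0,0,0,0,0,4]]]'
python3 - <<'E'
from h import *
plan([.592,-.2825,.14],178,13)
E
```

```text
t: 19.27
tool_pos: [0.5765, 0.0817, 0.0629]
orientation: [0.056, 3.138, 0.0]
force: [-0.1, -0.6, -0.1]
opening: 0.0596
t: 19.68
tool_pos: [0.5757, 0.0818, 0.0616]
orientation: [0.055, 3.14, 0.0]
force: [-1.3, -0.5, 6.9]
opening: 0.0474
t: 20.1
tool_pos: [0.5796, 0.0822, 0.1807]
orientation: [0.055, 3.128, 0.001]
force: [1.5, -0.3, 0.8]
opening: 0.0473
t: 20.35
tool_pos: [0.5739, 0.0818, 0.1688]
orientation: [-0.055, -3.138, 0.0]
force: [1.3, 1.2, -0.4]
opening: 0.047
t 20.35 tcp [0.5739 0.0818 0.1688] x [-0.999  0.035  0.003] y [ 0.035  0.999 -0.   ] z [-0.003 -0.    -1.   ] F [ 1.3  1.2 -0.4] op 0.047
0 [0, 0, np.float64(-0.0), -0.24, -2.8, 0.22]
1 [0, 0, np.float64(-0.0), -0.24, -2.8, 0.22]
2 [0, 0, np.float64(-0.0), -0.24, -2.8, 0.22]
3 [0, 0, np.float64(-0.0), -0.24, -2.8, 0.22]
4 [0, 0, np.float64(-0.0), -0.24, -2.8, 0.22]
5 [0, 0, np.float64(-0.0), -0.24, -2.8, 0.22]
6 [0, 0, np.float64(-0.0), -0.24, -2.8, 0.22]
7 [0, 0, np.float64(-0.0), -0.24, -2.8, 0.22]
8 [0, 0, np.float64(-0.0), -0.24, -2.8, 0.22]
9 [0, 0, np.float64(-0.0), -0.24, -2.8, 0.22]
10 [0, 0, np.float64(-0.0), -0.24, -2.8, 0.22]
11 [0, 0, np.float64(-0.0), -0.24, -2.8, 0.22]
12 [0, 0, np.float64(-0.0), -0.24, -2.8, 0.22]
```

```bash
python3 -m jog '[[[0,0,0,-0.1,-1.4,0.2,4],[0,0,0,-0.24,-2.8,0.2,4],[0,0,0,-0.24,-2.8,0.2,4],[0,0,0,-0.24,-2.8,0.2,4],[0,0,0,-0.24,-2.8,0.2,4]]]' >/dev/null
python3 -m jog '[[[0,0,0,-0.24,-2.8,0.2,4],[0,0,0,-0.24,-2.8,0.2,4],[0,0,0,-0.24,-2.8,0.2,4],[0,0,0,-0.24,-2.8,0.2,4],[0,0,0,-0.24,-2.8,0.2,4]]]' >/dev/null
python3 -m jog '[[[0,0,0,-0.24,-2.8,0.2,4],[0,0,0,-0.24,-2.8,0.2,4],[0,0,0,-0.24,-2.8,0.2,4],[0,0,0,-0.1,-1.4,0.2,4],[0,0,0,0,0,0,4]]]'
python3 -m jog '[[[0,0,0,0,0,0,4],[0,0,0,0,0,0,4],[0,0,0,0,0,0,4]]]'
python3 - <<'E'
from h import *
p=robot.read_camera("wrist"); s,r=st(); t=np.array(s["tool_pos"]); save(p,"wr9")
g=p["img"].astype(int); m=((g.sum(2)>300)&((g[:,:,0]-g[:,:,2])>10)).astype(np.uint8)
mm=np.zeros_like(m); mm[245:346,272:372]=1; c=np.argwhere(m*mm); print(len(c),c.min(0),c.max(0),c.mean(0))
G=onz(p,(322,295.5),t[2]+.007); print(G, "shift to shaft",(r.T@(np.array([.589,-.282,G[2]])-G)*100).round(2))
E
```

```text
t: 21.6
tool_pos: [0.5911, -0.2861, 0.1401]
orientation: [-0.061, -3.138, -0.001]
force: [-0.4, 1.1, -1.2]
opening: 0.0472
t: 21.85
tool_pos: [0.593, -0.2816, 0.1423]
orientation: [-0.053, -3.141, -0.001]
force: [-1.1, -0.4, -0.9]
opening: 0.0474
t 21.90 tcp [ 0.5932 -0.2816  0.1425] x [-0.999  0.034  0.   ] y [0.034 0.999 0.   ] z [-0.  0. -1.] F [ 0.2  0.8 -1.7] op 0.0473
6034 [245 272] [345 371] [299.75140868 321.07573749]
[ 0.58741929 -0.28183887  0.14948723] shift to shaft [-0.16 -0.01 -0.  ]
```

View pics/wr9.png

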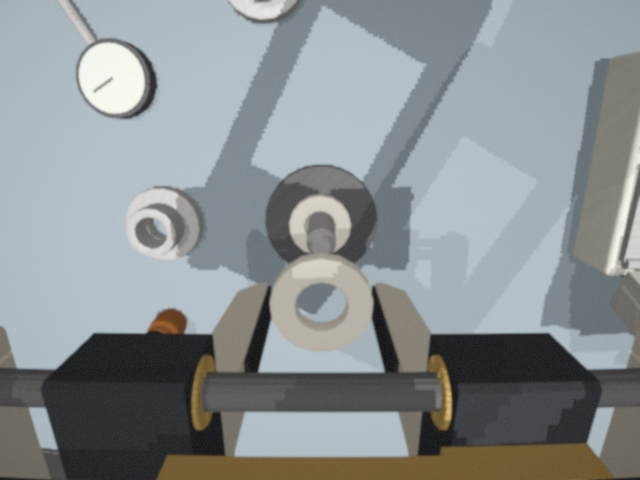

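The gasket is held at (321.5,302), and gasket 1 is seated at (320,222). The near weight has shifted to about (263,0) in this view, so it was knocked and I will find it again later. I insert the gasket.

```bash
python3 -m jog '[[[0,0,0,0.1,0,2,4],[0,0,0,0,0,2,4],[0,0,0,0,0,2,4],[0,0,0,0,0,1.2,4],[0,0,0,0,0,0,4]]]'
python3 -m jog '[[[0,0,0,0,0,0.7,4],[0,0,0,0,0,0.7,4],[0,0,0,0,0,0.7,4],[0,0,0,0,0,0,4],[0,0,0,0,0,0,4]]]'
python3 - <<'E'
from h import *
s,r=st(); p=robot.read_camera("wrist"); save(p,"wr10",(200,180,440,360),3)
E
```

```text
t: 22.32
tool_pos: [0.5901, -0.2808, 0.0668]
orientation: [-0.053, -3.136, -0.004]
force: [-1.0, 1.3, -0.3]
opening: 0.047
t: 22.73
tool_pos: [0.5917, -0.2826, 0.0496]
orientation: [-0.055, -3.14, -0.001]
force: [-4.1, 1.0, -3.0]
opening: 0.047
t 22.73 tcp [ 0.5917 -0.2826  0.0496] x [-0.999  0.035  0.001] y [0.035 0.999 0.   ] z [-0.001  0.    -1.   ] F [-4.1  1.  -3. ] op 0.047
```

View pics/wr10.png

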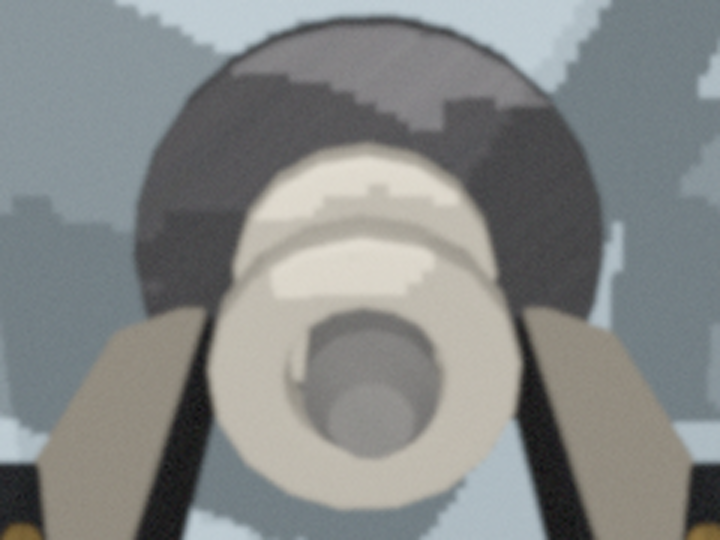

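The shaft is inside the bore at (372,420) of the crop. I lower, release, lift and locate the weight again.

```bash
python3 -m jog '[[[0,0,0,0,0,0.8,4],[0,0,0,0,0,0.8,4],[0,0,0,0,0,0.7,4],[0,0,0,0,0,0,4],[0,0,0,0,0,0,4]]]'
python3 -m jog '[[[0,0,0,0,0,0,6],[0,0,0,0,0,0,6],[0,0,0,0,0,0,6],[0,0,0,0,0,0,6]]]'
python3 -m jog '[[[0,0,0,0,0,-2,6],[0,0,0,0,0,-4,6],[0,0,0,0,0,-4,6],[0,0,0,0,0,-4,6],[0,0,0,0,0,0,6]]]'
python3 - <<'E'
from h import *
for _ in range(3): p=robot.read_camera("wrist")
P={n:robot.read_camera(n) for n in("top","side")}
for n,q in P.items():
    for d in robot.pinpoint(q,"weight_mid")[:4]: print(n,round(d["confidence"],2),np.round(d["point"]),onz(q,d["point"],.018)[:2].round(4))
    for d in robot.pinpoint(q,"gasket1_mid")[:4]: print("g",n,round(d["confidence"],2),np.round(d["point"]),onz(q,d["point"],.025)[:2].round(4))
plan([.42,-.30,.18],178)
E
```

```text
t: 23.2
tool_pos: [0.5917, -0.2828, 0.0264]
orientation: [-0.055, -3.14, -0.001]
force: [-4.8, 1.9, -2.5]
opening: 0.0472
t: 23.53
tool_pos: [0.5931, -0.2836, 0.0277]
orientation: [0.055, 3.139, -0.002]
force: [0.4, -0.4, 0.5]
opening: 0.0598
t: 23.95
tool_pos: [0.5969, -0.2858, 0.1784]
orientation: [0.055, 3.127, -0.013]
force: [1.4, -0.5, 1.5]
opening: 0.0598
top 0.51 [465. 233.] [ 0.5877 -0.4052]
side 0.8 [344. 418.] [ 0.5801 -0.405 ]
side 0.76 [254. 384.] [ 0.4115 -0.3179]
side 0.69 [334. 244.] [0.6248 0.0891]
g side 0.64 [340. 362.] [ 0.5872 -0.2863]
t 24.40 tcp [ 0.5913 -0.2825  0.1647] x [-0.999  0.035  0.002] y [0.035 0.999 0.001] z [-0.002  0.001 -1.   ] F [-0.4 -0.6  1. ] op 0.0597
0 [0, 0, np.float64(-0.0), 3.41, -0.47, -0.31]
1 [0, 0, np.float64(-0.0), 3.41, -0.47, -0.31]
2 [0, 0, np.float64(-0.0), 3.41, -0.47, -0.31]
3 [0, 0, np.float64(-0.0), 3.41, -0.47, -0.31]
4 [0, 0, np.float64(-0.0), 3.41, -0.47, -0.31]
```

```bash
python3 -m jog '[[[0,0,0,3.4,-0.7,0,6],[0,0,0,3.4,-0.7,0,6],[0,0,0,3.4,-0.7,0.5,6],[0,0,0,3.4,-0.7,0.5,6],[0,0,0,3.4,-0.7,1,6]]]' >/dev/null
python3 -m jog '[[[0,0,0,0,0,1,6],[0,0,0,0,0,0,6],[0,0,0,0,0,0,6],[0,0,0,0,0,0,6],[0,0,0,0,0,0,6]]]'
python3 - <<'E'
from h import *
p=robot.read_camera("wrist"); s,r=st(); save(p,"wr11")
for d in robot.pinpoint(p,"weight_mid")[:4]: print(round(d["confidence"],2),np.round(d["point"]),onz(p,d["point"],.018)[:2].round(4))
for m in robot.masks_of(p,"weight_mid")[:3]:
  c=np.argwhere(m["pixels"]); print(m["confidence"],c.min(0),c.max(0))
E
```

```text
t: 25.23
tool_pos: [0.4222, -0.3121, 0.1373]
orientation: [0.054, 3.14, -0.001]
force: [-0.2, 0.2, 0.3]
opening: 0.0603
t 25.28 tcp [ 0.4221 -0.3121  0.1372] x [-0.999  0.034 -0.001] y [ 0.034  0.999 -0.001] z [ 0.001 -0.001 -1.   ] F [0.2 0.4 0.3] op 0.0602
0.83 [221. 405.] [ 0.5831 -0.4094]
0.6 [312. 218.] [ 0.4124 -0.3197]
0.86 [177 278] [252 355]
```

View pics/wr11.png

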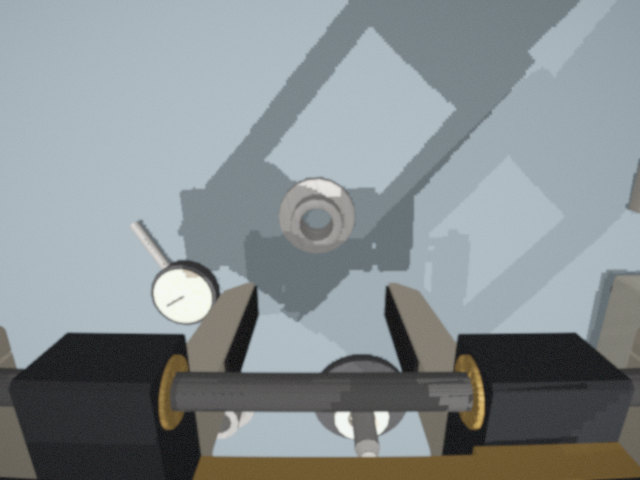

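The weight stands at (317,215) in the wrist view; its distance from the base agrees with it being the nearest one. The gauge is well clear at (185,292). I compute the shift.

```bash
python3 - <<'E'
from h import *
p=robot.read_camera("wrist"); s,r=st(); t=np.array(s["tool_pos"])
a=onz(p,(316.5,214.5),.012);b=onz(p,(318.5,219),.036); print(a,b)
w=(a+b)/2; w[2]=.018; print((r.T@(w-t)*100).round(2))
E
```

```text
t 25.43 tcp [ 0.4216 -0.3119  0.1368] x [-0.999  0.034 -0.   ] y [ 0.034  0.999 -0.   ] z [ 0. -0. -1.] F [-1.  -0.3 -0.2] op 0.0599
[ 0.41043419 -0.31602634  0.012     ] [ 0.40797792 -0.31423358  0.036     ]
[ 1.23 -0.36 11.88]
```

```bash
python3 -m jog '[[[0,0,0,1.2,-0.35,2,6],[0,0,0,0,0,3,6],[0,0,0,0,0,3,6],[0,0,0,0,0,2,6],[0,0,0,0,0,1.8,6]]]'
python3 -m jog '[[[0,0,0,0,0,0,6],[0,0,0,0,0,0,6],[0,0,0,0,0,0,6]]]'
python3 -m jog '[[[0,0,0,0,0,0,3],[0,0,0,0,0,0,3],[0,0,0,0,0,0,3],[0,0,0,0,0,0,3],[0,0,0,0,0,0,3]]]' 45
python3 -m jog '[[[0,0,0,0,0,0,3],[0,0,0,0,0,-1,3],[0,0,0,0,0,-2,3],[0,0,0,0,0,-3.5,3],[0,0,0,0,0,-3.5,3]]]'
python3 -m jog '[[[0,0,0,0,0,-3,3],[0,0,0,0,0,0,3],[0,0,0,0,0,0,3],[0,0,0,0,0,0,3]]]'
python3 - <<'E'
from h import *
plan([.591,-.2825,.15],178,8)
E
```

```text
t: 25.85
tool_pos: [0.4083, -0.3143, 0.0166]
orientation: [-0.055, -3.14, -0.002]
force: [-0.5, 0.2, 0.6]
opening: 0.0601
t: 26.1
tool_pos: [0.4094, -0.3154, 0.0196]
orientation: [0.055, 3.14, -0.001]
force: [0.1, 0.1, -0.1]
opening: 0.0597
t: 26.52
tool_pos: [0.4091, -0.3154, 0.0192]
orientation: [0.055, 3.14, -0.001]
force: [-0.1, 1.2, 3.4]
opening: 0.0371
t: 26.93
tool_pos: [0.407, -0.3135, 0.1178]
orientation: [-0.055, -3.137, -0.006]
force: [0.9, -1.4, -2.4]
opening: 0.0371
t: 27.27
tool_pos: [0.408, -0.3144, 0.1472]
orientation: [-0.055, -3.14, -0.002]
force: [-0.7, 0.9, -4.3]
opening: 0.0373
t 27.27 tcp [ 0.408  -0.3144  0.1472] x [-0.999  0.035  0.001] y [0.035 0.999 0.001] z [-0.001  0.001 -1.   ] F [-0.7  0.9 -4.3] op 0.0373
0 [0, 0, np.float64(-0.0), -2.27, 0.48, -0.04]
1 [0, 0, np.float64(-0.0), -2.27, 0.48, -0.04]
2 [0, 0, np.float64(-0.0), -2.27, 0.48, -0.04]
3 [0, 0, np.float64(-0.0), -2.27, 0.48, -0.04]
4 [0, 0, np.float64(-0.0), -2.27, 0.48, -0.04]
5 [0, 0, np.float64(-0.0), -2.27, 0.48, -0.04]
6 [0, 0, np.float64(-0.0), -2.27, 0.48, -0.04]
7 [0, 0, np.float64(-0.0), -2.27, 0.48, -0.04]
```

```bash
python3 -m jog '[[[0,0,0,-1.2,0.25,0,3],[0,0,0,-2.3,0.48,0,3],[0,0,0,-2.3,0.48,0,3],[0,0,0,-2.3,0.48,0,3],[0,0,0,-2.3,0.48,0,3]]]' >/dev/null
python3 -m jog '[[[0,0,0,-2.3,0.48,0,3],[0,0,0,-2.3,0.48,0,3],[0,0,0,-2,0.48,0,3],[0,0,0,-1.2,0.25,0,3],[0,0,0,0,0,0,3]]]'
python3 -m jog '[[[0,0,0,0,0,0,3],[0,0,0,0,0,0,3],[0,0,0,0,0,0,3]]]'
python3 - <<'E'
from h import *
p=robot.read_camera("wrist"); s,r=st(); save(p,"wr12")
E
```

```text
t: 28.1
tool_pos: [0.5933, -0.2807, 0.145]
orientation: [-0.052, -3.138, -0.004]
force: [0.2, -0.3, -3.6]
opening: 0.0377
t: 28.35
tool_pos: [0.5909, -0.2828, 0.1474]
orientation: [-0.056, -3.139, -0.001]
force: [0.9, -0.6, -3.3]
opening: 0.037
t 28.40 tcp [ 0.591  -0.283   0.1478] x [-0.999  0.036  0.001] y [0.036 0.999 0.   ] z [-0.001  0.    -1.   ] F [-0.8  0.1 -3.1] op 0.0371
```

View pics/wr12.png

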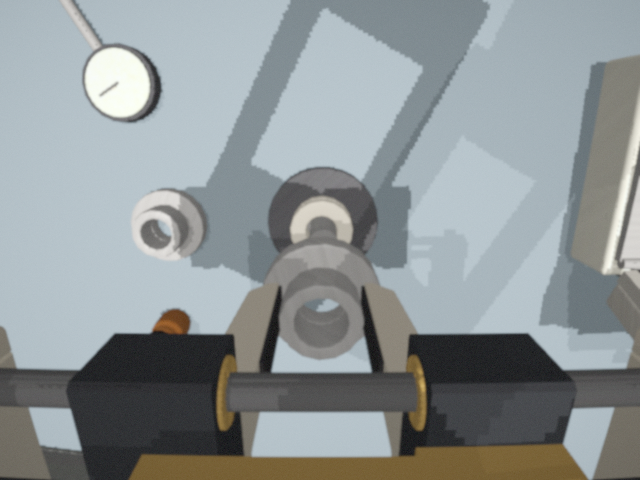

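```bash
python3 - <<'E'
from h import *
p=robot.read_camera("wrist"); s,r=st(); t=np.array(s["tool_pos"])
for v in(313,315,317):
  g=onz(p,(321.5,v),t[2]+.0165); print(v,g.round(4),(r.T@(np.array([.5893,-.2822,g[2]])-g)*100).round(2))
# check of neck outline: project circle at top
g=onz(p,(321.5,315),t[2]+.0165)
for d in((.019,0),(-.019,0),(0,.019),(0,-.019)): print(proj(p,g+[*d,0]).round(1))
print(stand(p,(323,212),54,85))
E
```

```text
t 28.45 tcp [ 0.5912 -0.2831  0.1482] x [-0.999  0.036  0.001] y [0.036 0.999 0.   ] z [-0.001  0.    -1.   ] F [ 0.2 -0.3 -3.8] op 0.0373
313 [ 0.5891 -0.2837  0.1647] [-0.01  0.15  0.  ]
315 [ 0.5901 -0.2837  0.1647] [0.08 0.15 0.  ]
317 [ 0.591  -0.2837  0.1647] [0.18 0.15 0.  ]
[323.  352.9]
[319.9 274.3]
[365.4 313.5]
[277.7 316.4]
(array([ 0.58547871, -0.26305264]), np.float64(0.02553171680662362), np.int32(1088))
```

```bash
python3 -m jog '[[[0,0,0,0.15,0.1,2,3],[0,0,0,0,0,2,3],[0,0,0,0,0,1,3],[0,0,0,0,0,0.5,3],[0,0,0,0,0,0,3]]]'
python3 -m jog '[[[0,0,0,0,0,0.5,3],[0,0,0,0,0,0.5,3],[0,0,0,0,0,0.5,3],[0,0,0,0,0,0,3],[0,0,0,0,0,0,3]]]'
```

```text
t: 28.87
tool_pos: [0.5894, -0.2815, 0.092]
orientation: [-0.056, -3.139, -0.002]
force: [-0.6, -0.0, -4.3]
opening: 0.0372
t: 29.28
tool_pos: [0.5901, -0.282, 0.0784]
orientation: [-0.055, -3.14, 0.0]
force: [-3.3, -0.6, -5.0]
opening: 0.0371
```

The bottom of the weight is now about 15 mm down the shaft with low force. I lower it onto the stack.

```bash
python3 -m jog '[[[0,0,0,0,0,0.8,3],[0,0,0,0,0,0.8,3],[0,0,0,0,0,0.8,3],[0,0,0,0,0,0.15,3],[0,0,0,0,0,0,3]]]'
python3 -m jog '[[[0,0,0,0,0,0,3],[0,0,0,0,0,0,3]]]'
```

```text
t: 29.7
tool_pos: [0.5884, -0.2817, 0.0524]
orientation: [-0.056, -3.137, -0.001]
force: [-11.6, 0.4, 0.3]
opening: 0.0369
t: 29.87
tool_pos: [0.5885, -0.2817, 0.0524]
orientation: [-0.056, -3.137, -0.001]
force: [-12.0, 0.6, 0.1]
opening: 0.0372
```

```bash
python3 -m jog '[[[0,0,0,0.15,0,0,3],[0,0,0,0,0,0,3],[0,0,0,0,0,0,6],[0,0,0,0,0,0,6],[0,0,0,0,0,0,6]]]'
python3 -m jog '[[[0,0,0,0,0,0,6],[0,0,0,0,0,-2,6],[0,0,0,0,0,-4,6],[0,0,0,0,0,-4,6],[0,0,0,0,0,-4,6]]]'
python3 -m jog '[[[0,0,0,0,0,-3,6],[0,0,0,0,0,0,6],[0,0,0,0,0,0,6],[0,0,0,0,0,0,6],[0,0,0,0,0,0,6]]]'
python3 - <<'E'
from h import *
p=robot.read_camera("wrist"); q=robot.read_camera("side"); s,r=st()
a=p["img"][90:330,190:450]; b=q["img"][300:420,275:405]
im=np.hstack([cv2.resize(a,(390,360)),cv2.resize(b,(390,360))]); cv2.imwrite("pics/chk.png",im[:,:,::-1])
plan([.70,.035,.31],88)
E
```

```text
t: 30.28
tool_pos: [0.5905, -0.2823, 0.0543]
orientation: [0.055, 3.138, -0.002]
force: [0.2, -0.3, -0.2]
opening: 0.0528
t: 30.7
tool_pos: [0.589, -0.2815, 0.1946]
orientation: [0.055, 3.141, 0.0]
force: [1.0, -0.2, 0.5]
opening: 0.0601
t: 31.12
tool_pos: [0.5883, -0.2813, 0.2209]
orientation: [-0.055, -3.139, -0.002]
force: [0.6, 0.2, -0.4]
opening: 0.0602
t 31.22 tcp [ 0.5882 -0.2813  0.2206] x [-0.999  0.035  0.003] y [0.035 0.999 0.002] z [-0.003  0.002 -1.   ] F [-0.2 -0.4 -0.8] op 0.06
t 31.22 tcp [ 0.5882 -0.2813  0.2206] x [-0.999  0.035  0.003] y [0.035 0.999 0.002] z [-0.003  0.002 -1.   ] F [-0.2 -0.4 -0.8] op 0.06
0 [0, 0, np.float64(6.92), -0.77, 2.46, -0.69]
1 [0, 0, np.float64(6.92), -0.47, 2.54, -0.69]
2 [0, 0, np.float64(6.92), -0.16, 2.58, -0.69]
3 [0, 0, np.float64(6.92), 0.15, 2.58, -0.69]
4 [0, 0, np.float64(6.92), 0.46, 2.54, -0.69]
5 [0, 0, np.float64(6.92), 0.76, 2.47, -0.69]
6 [0, 0, np.float64(6.92), 1.05, 2.36, -0.69]
7 [0, 0, np.float64(6.92), 1.33, 2.21, -0.69]
8 [0, 0, np.float64(6.92), 1.59, 2.04, -0.69]
9 [0, 0, np.float64(6.92), 1.82, 1.83, -0.69]
10 [0, 0, np.float64(6.92), 2.03, 1.6, -0.69]
11 [0, 0, np.float64(6.92), 2.2, 1.34, -0.69]
12 [0, 0, np.float64(6.92), 2.35, 1.07, -0.69]
```

View pics/chk.png

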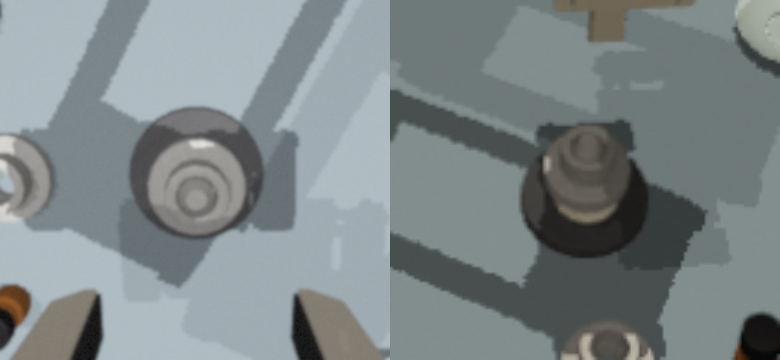

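The weight sits flange down and centred on the shaft: (196,190) in the left half, and in the right half the gasket edge shows under the flange at (587,212). Now I go to the open lid's handle, rising first.

```bash
python3 -m jog '[[[0,0,0,0,0,-4,5],[0,0,0,0,0,-4,5],[0,0,0,0,0,-1,4],[0,0,6.9,-0.8,2.5,0,4],[0,0,6.9,-0.5,2.5,0,4]]]' >/dev/null
python3 -m jog '[[[0,0,6.9,-0.2,2.6,0,4],[0,0,6.9,0.2,2.6,0,4],[0,0,6.9,0.5,2.5,0,4],[0,0,6.9,0.8,2.5,0,4],[0,0,6.9,1,2.4,0,4]]]' >/dev/null
python3 -m jog '[[[0,0,6.9,1.3,2.2,0,4],[0,0,6.9,1.6,2,0,4],[0,0,6.9,1.8,1.8,0,4],[0,0,6.9,2,1.6,0,4],[0,0,6.9,2.2,1.3,0,4]]]' >/dev/null
python3 -m jog '[[[0,0,6.9,2.3,1,0,4],[0,0,0,0,0,0,4],[0,0,0,0,0,0,4],[0,0,0,0,0,0,4],[0,0,0,0,0,0,4]]]'
python3 - <<'E'
from h import *
P={n:robot.read_camera(n) for n in("wrist","side")}; s,r=st(); p=P["wrist"]; save(p,"wr13")
for n,q in P.items():
  for d in robot.pinpoint(q,"lid_handle")[:2]: print(n,round(d["confidence"],2),np.round(d["point"]),onz(q,d["point"],.22).round(3))
print(proj(p,[.70,.034,.22]),proj(p,[.702,.096,.22]),proj(p,[.698,-.028,.22]))
E
```

```text
t: 32.88
tool_pos: [0.6991, 0.0329, 0.3124]
orientation: [-2.253, -2.189, 0.001]
force: [-0.1, -1.2, -0.5]
opening: 0.0402
t 32.98 tcp [0.6992 0.0327 0.3128] x [ 0.03  1.   -0.  ] y [ 1.   -0.03 -0.  ] z [-0. -0. -1.] F [-0.2  0.5  0.1] op 0.0398
wrist 0.76 [324. 239.] [0.701 0.034 0.22 ]
side 0.74 [371. 193.] [0.699 0.034 0.22 ]
[321.95477716 238.81446343] [322.25481213 148.56753183] [321.68864792 317.72944729]
```

View pics/wr13.png

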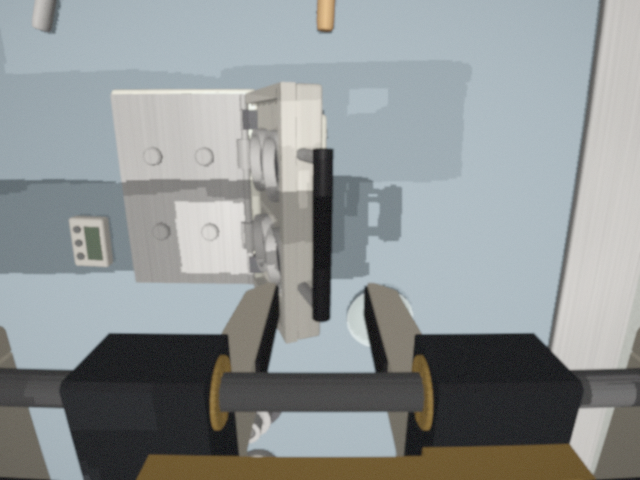

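The bar is at (322,235), exactly as predicted, and all four spigots are bare. I descend and grasp it.

```bash
python3 -m jog '[[[0,0,1,0,0.1,3,4],[0,0,0,0,0,3,4],[0,0,0,0,0,3,4],[0,0,0,0,0,2.1,4],[0,0,0,0,0,0,4]]]'
python3 -m jog '[[[0,0,0,0,0,0,0.5],[0,0,0,0,0,0,0.5],[0,0,0,0,0,0,0.5],[0,0,0,0,0,0,0.5],[0,0,0,0,0,0,0.5]]]' 20
python3 -m jog '[[[0,0,0,0,-0.81,-0.39,0.5],[0,0,0,0,-0.83,-0.35,0.5],[0,0,0,0,-0.84,-0.31,0.5],[0,0,0,0,-0.86,-0.27,0.5],[0,0,0,0,-0.87,-0.22,0.5]]]'
```

```text
t: 33.5
tool_pos: [0.6971, 0.0335, 0.1951]
orientation: [-2.269, -2.163, 0.011]
force: [-1.4, 0.5, -1.1]
opening: 0.0398
t: 33.92
tool_pos: [0.6996, 0.034, 0.2047]
orientation: [-2.273, -2.168, 0.001]
force: [-7.4, 0.8, 5.9]
opening: 0.0135
t: 34.33
tool_pos: [0.6602, 0.0355, 0.2207]
orientation: [2.27, 2.164, 0.008]
force: [6.1, -2.1, 5.0]
opening: 0.0135
```

```bash
python3 -m jog '[[[0,0,0,0,-0.88,-0.18,0.5],[0,0,0,0,-0.89,-0.13,0.5],[0,0,0,0,-0.89,-0.09,0.5],[0,0,0,0,-0.9,-0.04,0.5],[0,0,0,0,-0.9,0,0.5]]]'
python3 -m jog '[[[0,0,0,0,-0.9,0.05,0.5],[0,0,0,0,-0.89,0.09,0.5],[0,0,0,0,-0.89,0.13,0.5],[0,0,0,0,-0.88,0.18,0.5],[0,0,0,0,-0.87,0.22,0.5]]]'
python3 -m jog '[[[0,0,0,0,-0.86,0.27,0.5],[0,0,0,0,-0.84,0.31,0.5],[0,0,0,0,-0.83,0.35,0.5],[0,0,0,0,-0.81,0.39,0.5],[0,0,0,0,-0.79,0.43,0.5]]]'
```

```text
t: 34.75
tool_pos: [0.6153, 0.0374, 0.2249]
orientation: [2.27, 2.164, 0.006]
force: [4.3, -2.5, 2.9]
opening: 0.0131
t: 35.17
tool_pos: [0.5704, 0.0396, 0.2173]
orientation: [2.271, 2.165, 0.005]
force: [2.9, -2.2, 0.8]
opening: 0.0131
t: 35.58
tool_pos: [0.5289, 0.0419, 0.1993]
orientation: [2.271, 2.166, 0.004]
force: [-0.7, -1.2, 1.6]
opening: 0.0133
```

```bash
python3 -m jog '[[[0,0,0,0,-0.77,0.47,0.5],[0,0,0,0,-0.74,0.51,0.5],[0,0,0,0,-0.72,0.55,0.5],[0,0,0,0,-0.69,0.58,0.5],[0,0,0,0,-0.66,0.61,0.5]]]'
python3 -m jog '[[[0,0,0,0,-0.63,0.65,0.5],[0,0,0,0,-0.59,0.68,0.5],[0,0,0,0,-0.56,0.7,0.5],[0,0,0,0,-0.52,0.73,0.5],[0,0,0,0,-0.48,0.76,0.5]]]'
```

```text
t: 36.0
tool_pos: [0.4927, 0.0438, 0.1712]
orientation: [2.272, 2.167, 0.003]
force: [0.6, -0.4, 1.7]
opening: 0.0132
t: 36.42
tool_pos: [0.464, 0.0452, 0.1342]
orientation: [-2.273, -2.168, 0.0]
force: [-1.3, 0.7, 0.9]
opening: 0.0135
```

```bash
python3 -m jog '[[[0,0,0,0,-0.45,0.78,0.5],[0,0,0,0,-0.41,0.8,0.5],[0,0,0,0,-0.37,0.82,0.5],[0,0,0,0,-0.32,0.84,0.5],[0,0,0,0,-0.28,0.85,0.5]]]'
python3 -m jog '[[[0,0,0,0,-0.24,0.87,0.5],[0,0,0,0,-0.2,0.88,0.5],[0,0,0,0,0,0,0.5],[0,0,0,0,0,0,0.5]]]'
```

```text
t: 36.83
tool_pos: [0.4459, 0.0462, 0.0932]
orientation: [-2.273, -2.168, 0.0]
force: [0.0, 1.3, 0.6]
opening: 0.0133
t: 37.17
tool_pos: [0.4414, 0.0464, 0.0755]
orientation: [-2.273, -2.167, 0.001]
force: [1.3, 2.1, -4.3]
opening: 0.0134
```

```bash
python3 -m jog '[[[0,0,0,0,-0.13,0.7,0.5],[0,0,0,0,-0.08,0.6,0.5],[0,0,0,0,0,0.1,0.5],[0,0,0,0,0,0,0.5]]]'
python3 -m jog '[[[0,0,0,0,0,0,3.5],[0,0,0,0,0,0,3.5],[0,0,0,0,0,0,3.5],[0,0,0,0,0,-1,3.5],[0,0,0,0,0,-4,3.5]]]'
python3 -m jog '[[[0,0,0,0,0,-4,3.5],[0,0,0,0,0,-4,4],[0,0,0,0,-2,-4,5],[0,0,0,0,-2,-4,6],[0,0,0,0,0,0,6]]]'
python3 -m jog '[[[0,0,0,0,0,0,6],[0,0,0,0,0,0,6],[0,0,0,0,0,0,6],[0,0,0,0,0,0,6],[0,0,0,0,0,0,6]]]'
python3 - <<'E'
from h import *
p=robot.read_camera("side"); w=robot.read_camera("wrist"); st()
a=robot.pinpoint(w,"lid_handle")[:1]
for d in a: print(d["point"],onz(w,d["point"],.077), "expect",proj(w,[.4388,.043,.077]))
im=np.vstack([w["img"][:,:,::-1],p["img"][:,:,::-1]]) 
cv2.imwrite("pics/end.png",np.hstack([cv2.resize(w["img"],(400,300)),cv2.resize(p["img"][150:450,200:440],(400,500))[:300]])[:,:,::-1]) if 0 else cv2.imwrite("pics/end.png",cv2.resize(np.hstack([w["img"][:, :], p["img"]]),(800,300))[:,:,::-1])
E
```

```text
t: 37.5
tool_pos: [0.4393, 0.0464, 0.062]
orientation: [-2.273, -2.167, 0.001]
force: [-2.0, 1.9, -2.1]
opening: 0.0133
t: 37.92
tool_pos: [0.4356, 0.0462, 0.1082]
orientation: [-2.269, -2.163, 0.012]
force: [0.4, 0.0, -0.4]
opening: 0.0348
t: 38.33
tool_pos: [0.4042, 0.0481, 0.2774]
orientation: [2.267, 2.162, 0.015]
force: [0.1, -0.6, -0.5]
opening: 0.0555
t: 38.75
tool_pos: [0.4022, 0.048, 0.2658]
orientation: [-2.272, -2.167, 0.003]
force: [0.3, -0.2, -0.1]
opening: 0.0602
t 38.85 tcp [0.4023 0.048  0.2662] x [ 0.047  0.999 -0.   ] y [ 0.999 -0.047 -0.002] z [-0.002 -0.    -1.   ] F [-0.4 -0.  -0.5] op 0.0601
```

View pics/end.png

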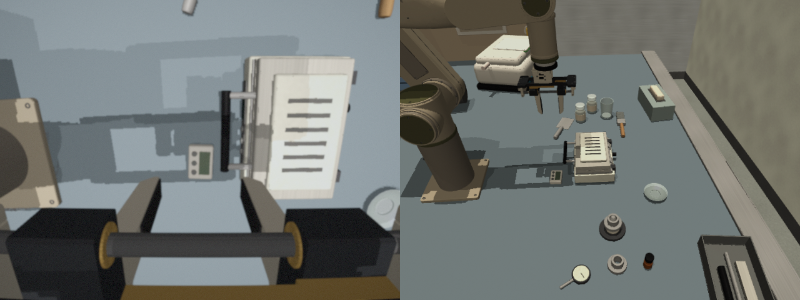

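The lid appears shut, with the bar at about (225,132), and the weight is on the stand. I give the lid time to sink fully and check the bar's position numerically.

```bash
for i in 1 2 3 4 5 6; do python3 -m jog '[[[0,0,0,0,0,0,6],[0,0,0,0,0,0,6],[0,0,0,0,0,0,6],[0,0,0,0,0,0,6],[0,0,0,0,0,0,6]]]' >/dev/null; done
python3 - <<'E'
from h import *
w=robot.read_camera("wrist"); st()
e=[proj(w,[.4388+d*.035,.043+d,.077]) for d in(-.03,0,.03)]; h=[proj(w,[.4388+d*.035,.043+d,.087]) for d in(-.03,0,.03)]
g=cv2.cvtColor(w["img"],cv2.COLOR_RGB2GRAY)
for a,b in zip(e,h):
  row=g[int(a[1]),int(a[0])-30:int(a[0])+30]; i=np.where(row<45)[0]; print("expected col",a.round(1),"if 10mm high",b.round(1),"dark cols",i.min()+int(a[0])-30 if len(i) else None,i.max()+int(a[0])-30 if len(i) else None)
E
```

```text
t 41.45 tcp [0.4027 0.0481 0.2673] x [ 0.047  0.999 -0.   ] y [ 0.999 -0.047  0.   ] z [ 0. -0. -1.] F [ 0.3 -0.6  0.9] op 0.0597
expected col [358.5 243. ] if 10mm high [359.4 246.2] dark cols 353 364
expected col [358.9 212.9] if 10mm high [360.  215.4] dark cols 353 365
expected col [359.4 181.3] if 10mm high [360.5 183. ] dark cols 354 388
```

```bash
python3 -c "
from plant import robot
print(robot.close_job())"
```

```text
the job is handed in; nothing more can be done
None
```

The job is done and handed in at about 41.5 s of the 210 s allowed. No verdict is reported.

- **Lid and gaskets:** I opened the lid to its stop and found gaskets on the two left spigots only. Both went over the stand's shaft one at a time.
- **Weight:** The nearer weight had been knocked a few centimetres aside during the run. I found it again at about (0.41, -0.32) and set it flange down on top of the gaskets.
- **Closing:** I lowered the lid shut by its handle, released it and backed the arm away.

**Last checks:** The pictures show the weight centred on the shaft with a gasket edge just under its flange, and all four spigots bare before the lid closed. After that the handle bar lay within about 1 px of where a shut lid puts it. That column check barely responds to height, so being shut rests mainly on the gripper having brought the handle down to its closed height. The timer, gauge, vial, dish and far weight stand where they did in the last picture.

**What disagreed:**
- The networks missed the gaskets in the opened press, so I placed them from the spigot positions and the picture.
- Single network fixes on the shaft varied by 4–5 mm. A fit to the stand's base and close wrist views settled it.
- I viewed 17 pictures, three past the budget of 14.

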